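# Lock the router table's insert ring with the pin spanner and release the stop

## Robot

A 6-joint arm with a two-finger parallel gripper is mounted at the origin on the work surface. World frame = base frame: x ahead of the robot, y to its left, z up, the work surface at z = 0. Lengths are in m, angles in degrees, forces in N, time in s.
With the tool pointing down it reaches from about 0.325 to 0.9 m from the base axis. Payload 6.1 kg.
Tool frame: the origin (TCP) lies midway between the tips of the shut fingers; the grasp point (between the pads) lies behind it (r.pinch_z is the z of the grasp point in the tool frame, in m); z points along the fingers, y is the direction in which the jaws open and shut (so a half turn about z gives the same grasp; the last joint's range is limited). The gripper opens to 87 mm and grips with 3 to 60 N. Pads are 19 mm wide; open, the fingers measure 117 mm over their backs; the gripper's body (75 mm by 190 mm) begins 51 mm behind the grasp point.
Start: joints at [-75.235, 12.628, 87.462, -0, 79.91, -7.225], TCP at [0.234, -0.58, 0.223] pointing down, gripper open.
Joint ranges: [-170.65, 170.65], [-52.31, 119.04], [5.05, 147.46], [-71.25, 251.25], [11.57, 151.72], [-153.62, 153.62]. Speed limits (degrees/s): [147.25, 147.25, 172.46, 180, 180, 180].

## Interface

Orientations are given as a 3x3 rotation matrix whose columns are the frame's x, y, z axes.
In Python, from cell import r gives the robot as it stands.
- The arm moves only by the shell command python3 -m pendant 'ROWS'. ROWS is JSON, a list of rows, each a list of 3 entries, a list of its own where there are three numbers: the finger opening in m, from 0 to 0.087, then the shift along the tool's x, y, z in m, then the turn, a rotation vector about the tool's x, y, z in rad. In form: [[jaw, [dx, dy, dz], [ax, ay, az]], ...]. A call has 1 to 20 rows; each row shifts and turns the commanded pose from where the row before left it, along the tool's axes as they then stand; what a row does not reach is not made up. A row lasts 1/12 s, in which the tool goes at most 41.7 mm and 7.16 degrees, less where a joint would pass 70% of its speed; a pose out of reach is approached as far as the arm can. A call is refused whole if a number of a shift passes 0.0417 or a number of a turn 0.125, either way. A call with a gripper value outside its range is refused whole. The fingers move at their own pace and stop on an object; the grip force is fixed at half the most. Time passes only in rows, so rows that do not move let the fingers close. It gives the time, the measured TCP pose, the force and the opening at its end, in the units of the state.
- r.get_obs(): the state, without advancing time (a new reading comes with each control period).
- r.snapshot(name): name is "side" or "top" or "wrist"; returns (picture, depth): 400x640x3 uint8, blue, green, red; 400x640 float32, m along the optical axis (not along the pixel's ray), 0 where there is no reading.
- r.camera_info(name): a dict with "K" (3x3 intrinsics, pixels), "k1" (the pictures are not rectified: a ray, as slopes to the right and down, at radius r is drawn at 1 + k1 r^2 times it, then the intrinsics apply), "rvec" (rotation vector, rad) and "tvec" (3), from world to camera coordinates, as OpenCV has them. Camera axes: x right, y down, z forward; pixel columns grow to the right and rows downward; lengths in m; the calibration is good to about 2 mm. A picture is of the moment at which its call begins: read the wrist's pose just before it. camera_info takes no time and is no camera call; for the wrist camera it gives the pose at the moment of the call.
- r.hand_in(): hands the job in, once; it reports no verdict.
The state is a dict: "time_s": time; "qpos": joint angles; "qvel": joint speeds; "tau": joint torques, N m; "ee_pos": TCP position; "orientation": TCP orientation; "contact_force": force on the tool from outside, world axes, zero at the start; "ft_torque": the same for the moment, N m; "opening": finger opening in m.
Only numpy, scipy, OpenCV 4.12 (cv2) and the standard library are available. Lean on these libraries where they do the work, as an engineer would, in place of code of your own. Each camera call takes 0.05 s, during which the arm holds its last target.

## Task

The red insert ring in the router table's aluminium plate has been dropped in but not yet locked, and the machine is held off by its red mushroom stop. Set both pins of the orange-handled pin spanner fully down in the ring's two holes, turn the ring clockwise until it is fully home, and lay the spanner flat in the blue tray. Only then release the stop: push its head further in, twist it clockwise and let it spring up; leave the other tools and parts where they are.

Things in the scene. Friction and masses are not known exactly. Their poses are not given: they have to be found in the camera images.
- router_table: Router table, a fixed cabinet beyond the robot's bench; place and yaw (to 0.1) vary. Origin on its flat grey top (z = 0), on the insert ring's axis; x away from the robot, z up. Top: x -250 to 370, y -450 to 450 mm. Aluminium plate 235 x 300 mm flush round the origin; fence 90 mm high across the top at x = 165 to 190 mm, guard to 145 mm at its middle. Cutter lowered below the surface.
- ring (a joint): Turn of the insert ring, rad: 0 = open, grows clockwise seen from above, 0.6 = fully home on its stop. Starts at 0 to 0.15. Stiff: 0.45 N m of friction, stays where left. Red, 98 mm across, 55 mm bore, 9.5 mm thick, flush with the plate.
- ring_center (a point): Point on the ring's axis at its top face (z = 0). Its frame turns with the ring: z up, y from hole b to hole a. When the ring is at 0 this y is the router table's y turned 0.3 rad anticlockwise, at 0.6 turned 0.3 rad clockwise, so a handle pointing to the robot swings from a little right of straight to a little left.
- ring_hole_a (a point): Centre of the mouth, at the ring's top face, of one of its two steel-rimmed pin holes: round, 9.6 mm in diameter, right through, 38 mm from the axis. z up.
- ring_hole_b (a point): Centre of the mouth of the other, equal pin hole, oppo 76 mm from hole a. z up.
- spanner: Pin spanner, loose, 165 mm, 0.22 kg: open steel fork 7 mm thick, 95 mm wide, two pins down, orange handle. Origin on the fork's flat underside midway between the pins; x from handle to fork, y from pin b to a, z up. With the pins home in the ring its origin is the ring's centre. It starts beside the plate, left or right, pins down, handle roughly to the robot.
- pin_a (a point): Centre of the tip of the spanner's pin a (spanner frame 0, 38, -9 mm). The pins are 6 mm thick and 9 mm long with tapered tips.
- pin_b (a point): Centre of the tip of the spanner's pin b (spanner frame 0, -38, -9 mm).
- spanner_grip (a point): Where the handle is well held (spanner frame -85, 0, 13 mm). The handle is 22 mm wide, 16 mm thick (spanner z 5 to 21 mm), from spanner x = -160 to -55 mm; in use its underside is 5 mm above the plate. Axes as the spanner's.
- spanner_end (a point): Handle end (spanner frame -155, 0, 13 mm). Lying on any flat floor the spanner rests on its pins and this end: pitched 0.094 rad, fork end high, origin 9 mm above the floor. It starts so.
- tray: Blue open tray fixed to the left end of the router table, empty: 250 mm along its x, 150 along y, 30 high, walls and floor 5 mm (inside 240 x 140 mm). Origin at the centre of its underside, on the table top; x away from the robot.
- stop_box: Grey switch box with a yellow top, fixed to the right end of the router table: 140 mm along its x, 75 along y, 60 high. Origin at the centre of its underside. Red mushroom stop on top at x = -30 mm; green start button (6 mm proud, not used) at x = 42 mm.
- stop_button (a joint): Height of the stop, m: 0 = latched down (start), 0.010 = sprung fully up, -0.008 = pushed right in. The spring lifts with 7 N at 0, 10 N at -0.007. To release: push in to -0.006 or deeper, turn the head clockwise to 0.75 rad or more while held in, let go; it springs up. Not pushed in, its catch soon stops the turn.
- stop_head (a joint): Turn of the stop's head, rad: 0 = latched, grows clockwise seen from above, 0.8 = its end stop.
- stop_top (a point): Centre of the top of the stop's head, 90 mm above the table while latched; z up. The head is a red disc 40 mm across, 18 mm thick with white turn arrows; while latched its underside is 72 mm above the table, 8 mm above a yellow collar 48 mm across.
- collet_wrench: Open-ended steel wrench, 180 mm long, lying beside the plate on the side where the spanner is not; loose; a bystander to be left alone. Origin at the centre of its underside. 
- spare_ring_a: Spare red insert ring with a small bore, 98 mm across, 9.5 mm thick, at the left of the front edge; loose; a bystander to be left alone. Origin at the centre of its underside. 
- spare_ring_b: Spare red insert ring with a large bore, 98 mm across, 9.5 mm thick, between the plate's ring and the fence; loose; a bystander to be left alone. Origin at the centre of its underside. 
- push_block: Yellow push block with a handle and a black rubber sole, 150 x 80 mm, 94 mm high, in the right front corner; loose; a bystander to be left alone. Origin at the centre of its underside. 
- offcut: Strip of wood, 180 mm along y, 32 mm wide, 32 mm high, by the left half of the fence; loose; a bystander to be left alone. Origin at the centre of its underside. 
- tape: Yellow tape measure, 36 x 66 x 62 mm high, by the right half of the fence; loose; a bystander to be left alone. Origin at the centre of its underside. 

How it is judged (in metres and radians):
On the way, in this order (a step that is already met when the one before it is completed fails the run):
1. both pins are down in the ring's holes, more than 5 mm deep, before the ring is turned (((z of pin_a in the frame of ring_hole_a below -0.005 m and horizontal distance between pin_a and ring_hole_a below 0.004 m and z of pin_b in the frame of ring_hole_b below -0.005 m and horizontal distance between pin_b and ring_hole_b below 0.004 m) or (z of pin_a in the frame of ring_hole_b below -0.005 m and horizontal distance between pin_a and ring_hole_b below 0.004 m and z of pin_b in the frame of ring_hole_a below -0.005 m and horizontal distance between pin_b and ring_hole_a below 0.004 m)) and value of joint ring below 0.3 rad), for 0.1 s.
2. the ring is turned fully home with both pins still in its holes (((z of pin_a in the frame of ring_hole_a below -0.005 m and horizontal distance between pin_a and ring_hole_a below 0.004 m and z of pin_b in the frame of ring_hole_b below -0.005 m and horizontal distance between pin_b and ring_hole_b below 0.004 m) or (z of pin_a in the frame of ring_hole_b below -0.005 m and horizontal distance between pin_a and ring_hole_b below 0.004 m and z of pin_b in the frame of ring_hole_a below -0.005 m and horizontal distance between pin_b and ring_hole_a below 0.004 m)) and value of joint ring above 0.56 rad), for 0.1 s.
3. the spanner lies flat in the tray, let go, with the ring still home and the stop still latched (x of pin_a in the frame of tray between -0.12 and 0.12 m and y of pin_a in the frame of tray between -0.07 and 0.07 m and z of each of pin_a, pin_b in the frame of tray below 0.012 m and x of pin_b in the frame of tray between -0.12 and 0.12 m and y of pin_b in the frame of tray between -0.07 and 0.07 m and x of spanner_end in the frame of tray between -0.12 and 0.12 m and y of spanner_end in the frame of tray between -0.07 and 0.07 m and z of spanner_end in the frame of tray below 0.022 m and linear speed of spanner below 0.02 m/s and contact force between the fingers and spanner below 0.2 N and value of joint ring above 0.56 rad and value of joint stop_button below 0.003 m), for 0.2 s.
4. the stop's head is turned past its catch while it is pushed in (value of joint stop_button below -0.0045 m and value of joint stop_head above 0.35 rad), for 0.05 s.
5. the stop is released and stands fully up (value of joint stop_button above 0.008 m), for 0.1 s.
At the end, for the whole second after the job is handed in: The ring is home (turned beyond 0.56 of 0.6 rad); the spanner lies flat and still in the tray, wholly inside its walls with both pins on its floor, and is let go; the stop has sprung up (higher than 8 of its 10 mm) (value of joint ring above 0.56 rad and value of joint stop_button above 0.008 m and x of pin_a in the frame of tray between -0.12 and 0.12 m and y of pin_a in the frame of tray between -0.07 and 0.07 m and z of each of pin_a, pin_b in the frame of tray below 0.012 m and x of pin_b in the frame of tray between -0.12 and 0.12 m and y of pin_b in the frame of tray between -0.07 and 0.07 m and x of spanner_end in the frame of tray between -0.12 and 0.12 m and y of spanner_end in the frame of tray between -0.07 and 0.07 m and z of spanner_end in the frame of tray below 0.022 m and linear speed of spanner below 0.02 m/s and contact force between the fingers and spanner below 0.2 N); the robot touches nothing.
It fails at once if a bystander (wrench, spare ring, push block, offcut or tape measure) is moved by more than 30 mm (distance of any of collet_wrench, spare_ring_a, spare_ring_b, push_block, offcut, tape from where it was at the start of the episode above 0.03 m).
It also fails if it takes over 61 s, if anything falls off the work surface, if the arm or the gripper's body presses on something with over 40 N, if the wrist force passes 120 N, or if a joint passes its speed limit or range.

## Working session

There is one attempt and no reset: what is moved stays moved. The work goes in short steps, Python scripts to look and compute and a shell command to move; the robot and the scene stay as the last step left them, time stands still between calls to the robot, and variables do not carry over. Pictures are saved under pics/ and viewed, and the job is handed in when it is done.

```bash
ls; mkdir -p pics; python3 - <<'E'
from cell import r
import cv2
print(r.pinch_z); o=r.get_obs(); print(o)
for n in ["side","top","wrist"]:
    im,d=r.snapshot(n); cv2.imwrite(f"pics/{n}0.png",im)
    ci=r.camera_info(n); print(n,ci)
    import numpy as np; np.save(f"pics/{n}0.npy",d)
E
```

```text
pics
-0.0187
{'time_s': 0.0, 'qpos': array([-7.52349389e+01,  1.26760656e+01,  8.75265088e+01, -1.47688274e-03,
        7.99112494e+01, -7.22568946e+00]), 'qvel': array([-0.04891821, -0.03042453,  0.08326267, -0.03374402,  0.06546873,
        0.00222281]), 'tau': array([ 3.39001752e-03, -4.94602954e+01, -3.87374425e+01,  7.02487654e-02,
        5.69834362e-02, -1.16455781e-04]), 'ee_pos': array([ 0.23385359, -0.57891561,  0.22142149]), 'orientation': array([[ 9.27242676e-01,  3.74460596e-01, -5.30836699e-04],
       [ 3.74460905e-01, -9.27240727e-01,  1.91453118e-03],
       [ 2.24703079e-04, -1.97401260e-03, -9.99998026e-01]]), 'contact_force': array([ 0.16489871, -0.08586697,  0.2686254 ]), 'ft_torque': array([ 0.02010148, -0.00519872, -0.03908178]), 'opening': 0.08719095039685623}
side {'K': array([[455.23704052,   0.        , 323.94698311],
       [  0.        , 455.23704052, 196.98507839],
       [  0.        ,   0.        ,   1.        ]]), 'k1': -0.10923334285779523, 'rvec': array([ 0.62447238, -2.47858477,  1.41148979]), 'tvec': array([0.46746079, 0.20707678, 1.14360602])}
top {'K': array([[383.02882498,   0.        , 321.97371698],
       [  0.        , 383.02882498, 201.34453731],
       [  0.        ,   0.        ,   1.        ]]), 'k1': -0.08583373633104305, 'rvec': array([ 2.14659912, -2.17274929,  0.08624581]), 'tvec': array([0.03877578, 0.5297513 , 0.9896059 ])}
wrist {'K': array([[275.75885606,   0.        , 319.59820361],
       [  0.        , 275.75885606, 199.97912107],
       [  0.        ,   0.        ,   1.        ]]), 'k1': -0.02560887132570767, 'rvec': array([-2.3847382 ,  1.60681187,  0.25260141]), 'tvec': array([-0.62462419, -0.03581916,  0.39232146])}
```

View pics/top0.png

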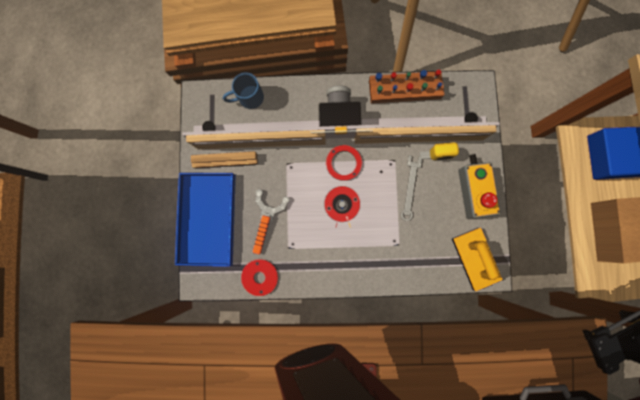

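View pics/side0.png

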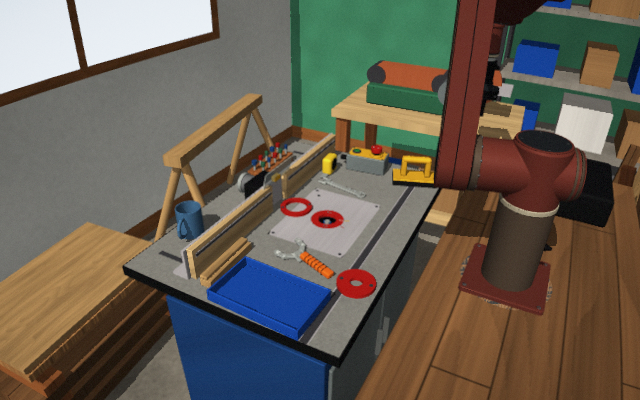

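View pics/wrist0.png

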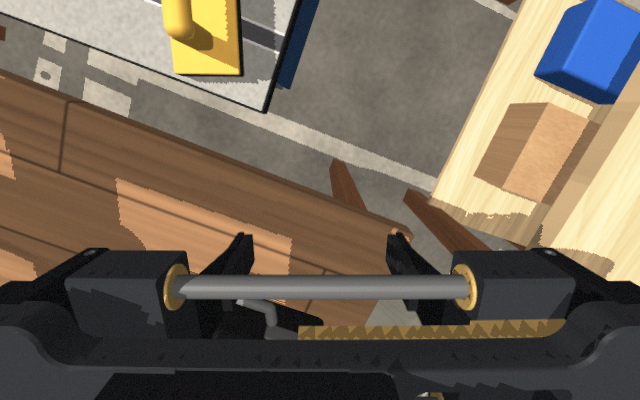

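The top view shows the ring at about (342,204) and the spanner left of the plate, fork (272,200) and handle end (258,250). The tray is at (207,220), the stop at (488,200) and the wrench at (412,188). Next I measure these.

```bash
cat > h.py <<'E'
import numpy as np, cv2
from cell import r
def cam(n):
    c=r.camera_info(n); R=cv2.Rodrigues(np.array(c["rvec"]))[0]; return c["K"],c["k1"],R,np.array(c["tvec"])
def ray(C,uv):
    K,k1,R,t=C
    p=cv2.undistortPoints(np.array(uv,float).reshape(-1,1,2),K,np.array([k1,0,0,0.])).reshape(-1,2)
    d=np.c_[p,np.ones(len(p))]@R   # world dirs (R^T d)
    o=-R.T@t
    return o,d
def onplane(C,uv,z):
    o,d=ray(C,uv); return o+d*((z-o[2])/d[:,2])[:,None]
def bydepth(C,uv,dep):
    o,d=ray(C,uv); return o+d*np.array(dep)[:,None]
def proj(C,P):
    K,k1,R,t=C
    return cv2.projectPoints(np.array(P,float).reshape(-1,1,3),cv2.Rodrigues(R)[0],t,K,np.array([k1,0,0,0.]))[0].reshape(-1,2)
def cloud(C,dep,mask):
    v,u=np.nonzero(mask&(dep>0)); return bydepth(C,np.c_[u,v].astype(float),dep[v,u])
def tri(C1,u1,C2,u2):
    o1,d1=ray(C1,[u1]);o2,d2=ray(C2,[u2]);d1=d1[0];d2=d2[0]
    s=np.linalg.lstsq(np.c_[d1,-d2],o2-o1,rcond=None)[0]
    a=o1+s[0]*d1;b=o2+s[1]*d2;return (a+b)/2,np.linalg.norm(a-b)
E
python3 - <<'E'
from h import *
im=cv2.imread("pics/top0.png");d=np.load("pics/top0.npy");C=cam("top")
# table height from depth
for uv in [(300,180),(380,235),(300,230),(215,285),(150,150),(207,220),(440,230)]:
    print(uv,bydepth(C,[uv],[np.median(d[uv[1]-2:uv[1]+3,uv[0]-2:uv[0]+3])])[0].round(4))
hsv=cv2.cvtColor(im,cv2.COLOR_BGR2HSV)
def comps(m,name,amin=60):
    n,l,s,c=cv2.connectedComponentsWithStats(m.astype(np.uint8))
    for i in range(1,n):
        if s[i,4]>amin: print(name,s[i],c[i].round(1))
H,S,V=cv2.split(hsv)
comps(((H<5)|(H>174))&(S>150)&(V>120),"red")
comps((H>6)&(H<16)&(S>170)&(V>150),"orange")
comps((H>105)&(H<130)&(S>120)&(V>60),"blue")
comps((H>20)&(H<32)&(S>150)&(V>120),"yel")
big=cv2.resize(im[140:310,165:520],None,fx=2.2,fy=2.2,interpolation=cv2.INTER_CUBIC);cv2.imwrite("pics/topcrop.png",big)
E
```

```text
(300, 180) [0.5925 0.0925 0.0008]
(380, 235) [ 0.4395 -0.1227  0.0007]
(300, 230) [0.4556 0.0933 0.0005]
(215, 285) [0.3088 0.3254 0.0007]
(150, 150) [ 0.8728  0.8885 -0.749 ]
(207, 220) [0.4852 0.3481 0.0057]
(440, 230) [ 0.4506 -0.2857  0.0017]
red [327 145  35  35 457] [343.8 161.5]
red [325 187  34  34 601] [341.7 203.3]
red [481 193  16  14 159] [488.5 199.7]
red [242 260  36  36 917] [259.3 277.4]
orange [371  81  72  18 274] [397.9  92.8]
orange [398  81  25   9 109] [409.7  85.1]
orange [253 216  16  38 255] [260.7 234.5]
blue [ 588  127   52   52 2352] [615.1 152. ]
blue [ 175  173   59   94 5103] [204.8 219.5]
yel [430 142  29  17 350] [444.3 149.7]
yel [469 167  17  32 183] [475.  182.3]
yel [481 247  14  30  84] [488.1 263.8]
```

View pics/topcrop.png

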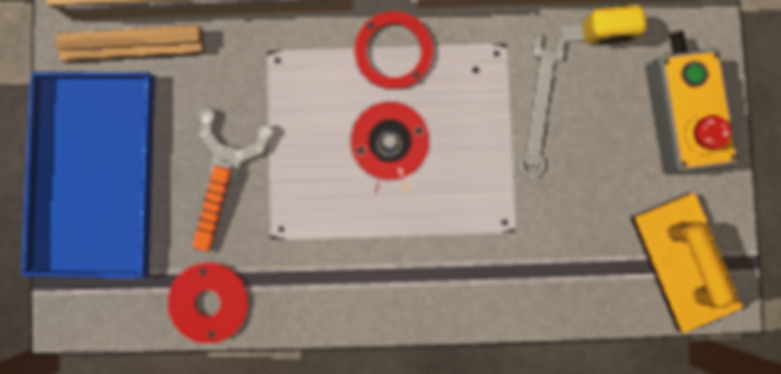

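The enlarged top view shows the ring holes at about full-res (329,208) and (355.5,199.5), the fork tips near (260,193) and (285,200), and the handle end at (257,252).

```bash
python3 - <<'E'
from h import *
C=cam("top")
f=lambda u,v:(165+u/2.2,140+v/2.2)
def p(n,l,z): print(n,onplane(C,[f(*q) for q in l],z).round(4).tolist())
p("plate corners",[(268,52),(507,43),(516,232),(269,240)],0)
p("holes",[(361,150),(419,131)],0)
p("fork tips",[(207,117),(268,131)],.016); p("hend",[(202,248)],.016); p("neck",[(230,162)],.02)
p("tray outer",[(33,73),(154,73),(149,277),(22,273)],.03)
p("stop",[(713,132)],.09);p("green",[(694,73)],.066)
p("box top",[(664,55),(716,50),(733,163),(682,170)],.06)
p("spareA",[(209,303)],.01);p("spareB",[(394,50)],.01)
p("pushblock",[(634,215),(697,194),(742,306),(683,333)],.02)
p("wrench",[(533,170),(547,45)],.005)
print(onplane(C,[(341.7,203.3)],0))
E
```

```text
plate corners [[0.6389, 0.1289, 0.0], [0.646, -0.1709, 0.0], [0.4107, -0.1749, 0.0], [0.4045, 0.1281, 0.0]]
holes [[0.514, 0.0138, 0.0], [0.5366, -0.0583, 0.0]]
fork tips [[0.5557, 0.2025, 0.016], [0.5374, 0.1272, 0.016]]
hend [[0.3958, 0.208, 0.016]]
neck [[0.4997, 0.1732, 0.02]]
tray outer [[0.6121, 0.4181, 0.03], [0.6092, 0.2657, 0.03], [0.3621, 0.2693, 0.03], [0.3669, 0.426, 0.03]]
stop [[0.5217, -0.3883, 0.09]]
green [[0.5941, -0.3796, 0.066]]
box top [[0.6171, -0.347, 0.06], [0.6226, -0.4104, 0.06], [0.4878, -0.4231, 0.06], [0.4805, -0.3614, 0.06]]
spareA [[0.3291, 0.2005, 0.01]]
spareB [[0.6369, -0.0288, 0.01]]
pushblock [[0.4291, -0.3151, 0.02], [0.4532, -0.3939, 0.02], [0.3172, -0.4439, 0.02], [0.2869, -0.3699, 0.02]]
wrench [[0.4862, -0.1971, 0.005], [0.6419, -0.22, 0.005]]
[[ 0.52686836 -0.02072542  0.        ]]
```

```bash
cat >> h.py <<'E'
from scipy.spatial.transform import Rotation as Ro
def state():
    o=r.get_obs(); return np.array(o["ee_pos"]),np.array(o["orientation"]),o
def Rt(yaw,pitch=0):
    # tool pointing down, x axis at yaw (deg); pitch>0 (rad): tool x tilted up, like a spanner with fork high
    x=Ro.from_euler("ZY",[np.deg2rad(yaw),-pitch]).as_matrix()
    return x@np.diag([1,-1,-1.])
def go(p,yaw,pitch=0):
    P,R,o=state(); T=Rt(yaw,pitch)
    print("t %.2f now"%o["time_s"],P.round(4),"yaw %.2f"%np.rad2deg(np.arctan2(R[1,0],R[0,0])),"z-axis",R[:,2].round(4),"open %.4f"%o["opening"],"F",o["contact_force"].round(1))
    print("  turn(tool)",Ro.from_matrix(R.T@T).as_rotvec().round(4)," shift in current tool",(R.T@(np.array(p)-P)).round(4)," shift in final tool",(T.T@(np.array(p)-P)).round(4))
E
python3 - <<'E'
from h import *
P,R,o=state(); K,k1,Rc,t=cam("wrist"); c=-Rc.T@t
print("cam in tool",R.T@(c-P), (Rc@R).round(3))
go([0.40,-0.36,0.25],0)
E
```

```text
cam in tool [ 0.08574052  0.00049451 -0.16175937] [[ 0.001  1.     0.   ]
 [-0.953  0.001 -0.304]
 [-0.304 -0.     0.953]]
t 0.15 now [ 0.2339 -0.5791  0.2217] yaw 21.99 z-axis [-4.0e-04  1.5e-03 -1.0e+00] open 0.0870 F [ 0.1  0.5 -0.2]
  turn(tool) [-1.500e-03  1.000e-04  3.838e-01]  shift in current tool [ 0.236  -0.141  -0.0281]  shift in final tool [ 0.1661 -0.2191 -0.0283]
```

```bash
python3 -m pendant '[[0.087,[0,0,0],[0,0,0.096]],[0.087,[0,0,0],[0,0,0.096]],[0.087,[0,0,0],[0,0,0.096]],[0.087,[0,0,0],[0,0,0.096]],[0.087,[0.028,-0.0277,-0.0026],[0,0,0]],[0.087,[0.028,-0.0277,-0.0026],[0,0,0]],[0.087,[0.028,-0.0277,-0.0026],[0,0,0]],[0.087,[0.028,-0.0277,-0.0026],[0,0,0]],[0.087,[0.028,-0.0277,-0.0026],[0,0,0]],[0.087,[0.028,-0.0277,-0.0026],[0,0,0]],[0.087,[0.028,-0.0277,-0.0026],[0,0,0]],[0.087,[0,0,0],[0,0,0]],[0.087,[0,0,0],[0,0,0]]]'
python3 - <<'E'
from h import *
go([0.43,-0.385,0.24],0)
C=cam("wrist");im,d=r.snapshot("wrist");cv2.imwrite("pics/w1.png",im);np.savez("pics/w1.npz",d=d,K=C[0],k1=C[1],R=C[2],t=C[3])
E
```

```text
time_s: 1.23
ee_pos: [0.4314, -0.384, 0.2407]
orientation: [[1.0, 0.004, -0.0], [0.004, -1.0, -0.0], [-0.0, 0.0, -1.0]]
contact_force: [-0.1, -0.8, 0.5]
opening: 0.0872
t 1.23 now [ 0.4314 -0.384   0.2407] yaw 0.23 z-axis [-1.e-04 -0.e+00 -1.e+00] open 0.0872 F [-0.1 -0.8  0.5]
  turn(tool) [0.     0.0001 0.004 ]  shift in current tool [-0.0014  0.001   0.0007]  shift in final tool [-0.0014  0.001   0.0007]
```

View pics/w1.png

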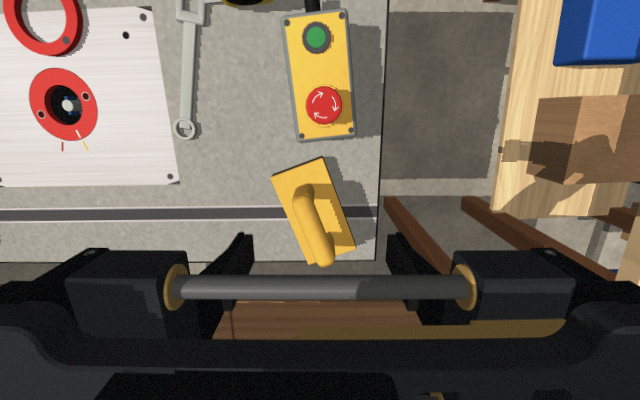

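The wrist view shows the stop head at (324,105), the green button at (316,37) and the ring in the upper left. On to the ring.

```bash
python3 -m pendant '[[0.05,[0,-0.0405,0],[0,0,0]],[0.05,[0,-0.0405,0],[0,0,0]],[0.05,[0,-0.0405,0],[0,0,0]],[0.05,[0,-0.0405,0],[0,0,0]],[0.05,[0,-0.0405,0],[0,0,0]],[0.05,[0,-0.0405,0],[0,0,0]],[0.05,[0,-0.0405,0.01],[0,0,0]],[0.05,[0,-0.0405,0.02],[0,0,0]],[0.05,[0,-0.0405,0.02],[0,0,0]],[0.05,[0,0,0],[0,0,0]],[0.05,[0,0,0],[0,0,0]]]'
cat > shot.py <<'E'
import sys
from h import *
def shot(n,name="wrist"):
    C=cam(name);im,d=r.snapshot(name);cv2.imwrite(f"pics/{n}.png",im);np.savez(f"pics/{n}.npz",d=d,K=C[0],k1=C[1],R=C[2],t=C[3]);return C,im,d
def load(n):
    z=np.load(f"pics/{n}.npz");return (z["K"],float(z["k1"]),z["R"],z["t"]),cv2.imread(f"pics/{n}.png"),z["d"]
if __name__=="__main__": shot(sys.argv[1],*(sys.argv[2:]))
E
python3 shot.py w2
```

```text
time_s: 2.2
ee_pos: [0.4289, -0.0269, 0.1925]
orientation: [[1.0, 0.002, -0.003], [0.002, -1.0, 0.0], [-0.003, -0.0, -1.0]]
contact_force: [0.5, 0.4, -0.3]
opening: 0.0503
```

View pics/w2.png

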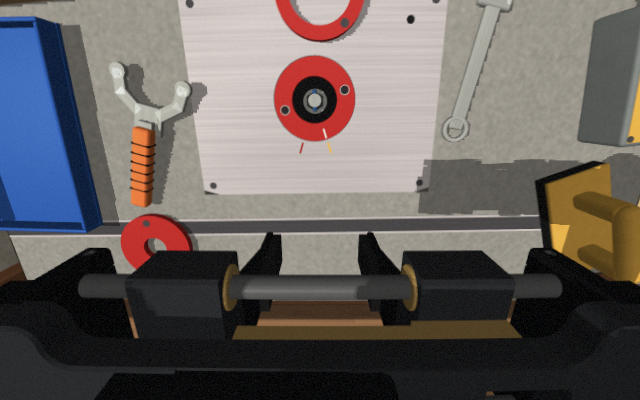

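The view shows the holes at about (285,110) and (344,90), with the spanner left of the plate and all of it in view. I move over the spanner for a second look.

```bash
python3 -m pendant '[[0.05,[0,-0.04,0],[0,0,0]],[0.05,[0,-0.04,0],[0,0,0]],[0.05,[0,-0.04,0],[0,0,0]],[0.05,[0,-0.04,0],[0,0,0]],[0.05,[0,-0.03,0],[0,0,0]],[0.05,[0,0,0],[0,0,0]],[0.05,[0,0,0],[0,0,0]]]'
python3 shot.py w3
python3 - <<'E'
from shot import *
C,im,d=load("w2")
cv2.imwrite("pics/c2.png",cv2.resize(im[40:150,255:375],None,fx=5,fy=5,interpolation=cv2.INTER_CUBIC))
C,im,d=load("w3")
cv2.imwrite("pics/c3.png",cv2.resize(im[40:240,230:430],None,fx=3,fy=3,interpolation=cv2.INTER_CUBIC))
E
```

```text
time_s: 2.83
ee_pos: [0.4314, 0.1618, 0.1946]
orientation: [[1.0, -0.0, 0.001], [-0.0, -1.0, -0.001], [0.001, 0.001, -1.0]]
contact_force: [-0.5, -1.2, -1.0]
opening: 0.0499
```

View pics/w3.png

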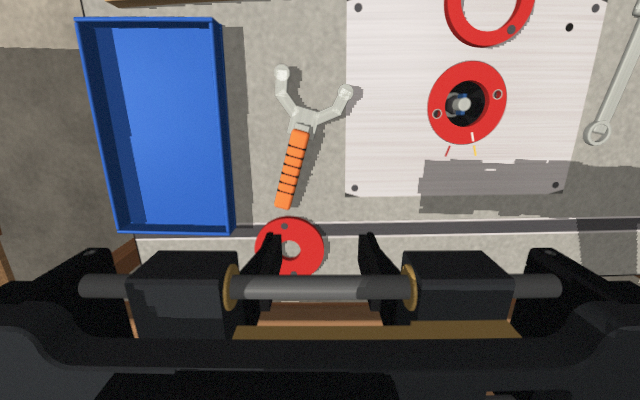

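View pics/c2.png

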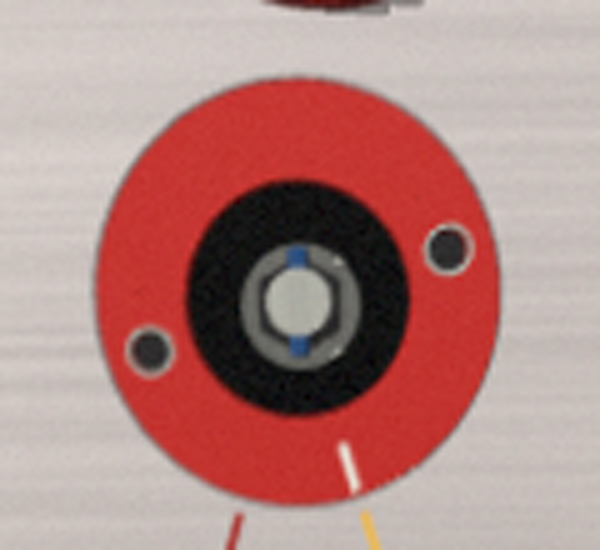

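View pics/c3.png

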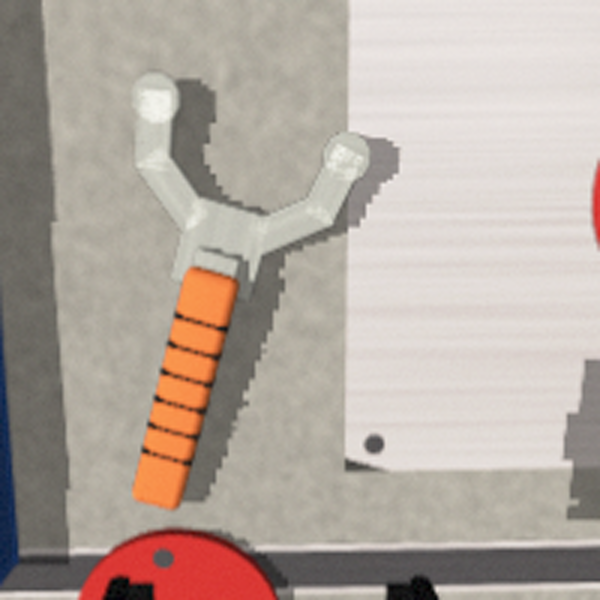

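In the crops the ring holes are centred at (150,350) and (448,249), and the fork tip discs at (155,98) and (347,154). The handle end edge runs from (133,497) to (178,508). Next I compute positions from two views.

```bash
python3 - <<'E'
from shot import *
def holes(n,guess):
    C,im,d=load(n); out=[]
    hsv=cv2.cvtColor(im,cv2.COLOR_BGR2HSV)
    notred=~(((hsv[...,0]<8)|(hsv[...,0]>172))&(hsv[...,1]>130))
    n_,l,s,c=cv2.connectedComponentsWithStats(notred.astype(np.uint8),connectivity=4)
    for g in guess:
        k=l[g[1],g[0]]; out.append((c[k],s[k,4]))
    P=onplane(C,[o[0] for o in out],0.0)
    print(n,[(o[0].round(2),o[1]) for o in out],P.round(4)[:,:2].tolist()); 
    dlt=P[0]-P[1]; print("  centre",P.mean(0).round(4)[:2],"len %.4f"%np.linalg.norm(dlt),"y-turn ACW deg %.2f"%(np.rad2deg(np.arctan2(dlt[1],dlt[0]))-90))
    # ring outline
    red=(~notred).astype(np.uint8); n_,l,s,c=cv2.connectedComponentsWithStats(red)
holes("w1",[(38,104),(86,96)]);holes("w2",[(285,110),(344,89)]);holes("w3",[(437,114),(497,94)])
# plate edges direction
for n,pts in [("w2",[(212,193),(428,191)]),]:
    C,im,d=load(n); 
# orange
for n in ["w2","w3"]:
    C,im,d=load(n); hsv=cv2.cvtColor(im,cv2.COLOR_BGR2HSV)
    m=(hsv[...,0]>5)&(hsv[...,0]<18)&(hsv[...,1]>150)&(hsv[...,2]>120)
    m=m.astype(np.uint8);m[:100]=0;m[220:]=0;m[:,:100]=0;m[:,330:]=0
    m=cv2.morphologyEx(m,cv2.MORPH_CLOSE,np.ones((5,5)))
    n_,l,s,c=cv2.connectedComponentsWithStats(m);k=1+np.argmax(s[1:,4]);print(n,"orange",s[k],c[k])
    rc=cv2.minAreaRect(np.argwhere(l==k)[:,::-1].astype(np.float32));b=cv2.boxPoints(rc);print(rc);
    print(onplane(C,b,0.018).round(4)[:,:2].tolist())
    pc=cloud(C,d,(l==k)); print("height range",np.percentile(pc[:,2],[5,50,95]).round(4))
    c2=cv2.resize(im[40:140,95:215] if n=="w2" else im[40:140,255:375],None,fx=5,fy=5,interpolation=cv2.INTER_CUBIC);cv2.imwrite(f"pics/f_{n}.png",c2)
E
```

```text
w1 [(array([105.31,  84.68]), np.int32(5829)), (array([105.31,  84.68]), np.int32(5829))] [[0.5538, -0.088], [0.5538, -0.088]]
  centre [ 0.5538 -0.088 ] len 0.0000 y-turn ACW deg -90.00
w2 [(array([284.5 , 109.79]), np.int32(86)), (array([344.39,  89.49]), np.int32(85))] [[0.5168, 0.0165], [0.5402, -0.0561]]
  centre [ 0.5285 -0.0198] len 0.0763 y-turn ACW deg 17.90
w3 [(array([419.72, 127.53]), np.int32(7857)), (array([419.72, 127.53]), np.int32(7857))] [[0.4994, 0.0361], [0.4994, 0.0361]]
  centre [0.4994 0.0361] len 0.0000 y-turn ACW deg -90.00
w2 orange [ 131  127   19   80 1262] [139.71315372 165.62361331]
((139.37437438964844, 166.4521026611328), (16.899599075317383, 78.801025390625), 2.436648368835449)
[[0.3984, 0.2218], [0.498, 0.197], [0.4971, 0.1765], [0.3975, 0.1994]]
height range [0.016  0.0207 0.0242]
w3 orange [ 275  129   34   80 1343] [291.12509308 168.17647059]
((291.1470947265625, 168.91177368164062), (17.705097198486328, 79.79421997070312), 14.03624439239502)
[[0.4018, 0.2225], [0.4992, 0.1946], [0.4942, 0.1742], [0.3959, 0.2004]]
height range [0.0153 0.0202 0.0243]
```

View pics/f_w2.png

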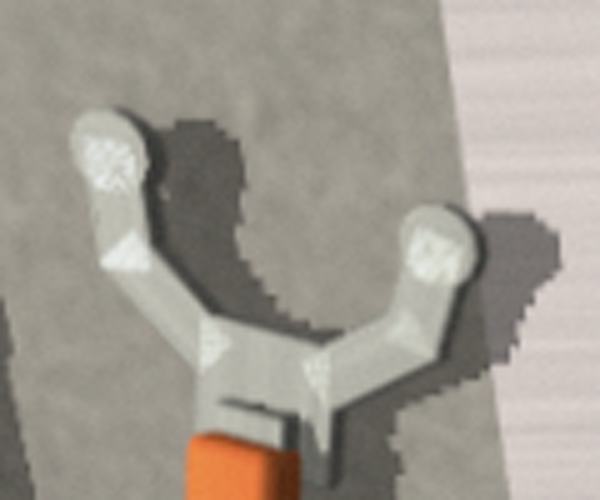

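View pics/f_w3.png

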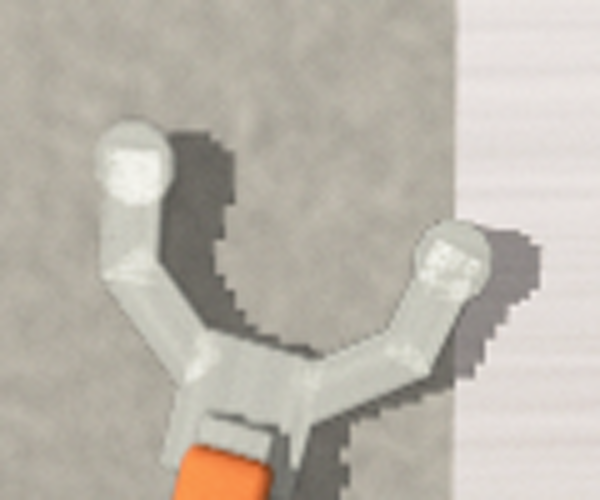

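```bash
python3 - <<'E'
from shot import *
q=lambda u,v,x0,y0:((u+.5)/5-.5+x0,(v+.5)/5-.5+y0)
C2,_,d2=load("w2");C3,im3,d3=load("w3")
a2,b2=q(110,146,95,40),q(438,242,95,40);a3,b3=q(135,156,255,40),q(452,258,255,40)
for C,a,b in((C2,a2,b2),(C3,a3,b3)):
    P=onplane(C,[a,b],.016);dl=P[0]-P[1];print(P.round(4)[:,:2].tolist(),P.mean(0)[:2].round(4),np.linalg.norm(dl).round(4),"yaw",np.rad2deg(np.arctan2(dl[1],dl[0]))-90)
print(tri(C2,a2,C3,a3),tri(C2,b2,C3,b3))
# handle centreline on w3 from rows
hsv=cv2.cvtColor(im3,cv2.COLOR_BGR2HSV)
m=(hsv[...,0]>5)&(hsv[...,0]<18)&(hsv[...,1]>150)&(hsv[...,2]>120);m[:100]=0;m[220:]=0;m[:,:250]=0;m[:,330:]=0
ptsl=[]
for v in range(135,204,3):
    u=np.nonzero(m[v])[0]
    if len(u)>8: ptsl.append(((u.min()+u.max())/2,v,len(u)))
pp=onplane(C3,[(x[0],x[1]) for x in ptsl],.021)
k=np.polyfit(pp[:,0],pp[:,1],1);print("handle slope deg",np.rad2deg(np.arctan(k[0])),"y at x=.45:",np.polyval(k,.45))
# ring holes in w3 by click + tray/table
P=onplane(C3,[(437,114),(497,94)],0);print("ring w3",P.mean(0),)
# plate left edge line in w3
E
```

```text
[[0.5621, 0.2045], [0.5409, 0.1316]] [0.5515 0.1681] 0.076 yaw -16.22184211646642
[[0.5623, 0.2051], [0.5406, 0.1327]] [0.5515 0.1689] 0.0756 yaw -16.686852841747765
(array([0.56238163, 0.20525516, 0.01497636]), np.float64(0.00020212873863311885)) (array([0.54091246, 0.13250709, 0.01409359]), np.float64(0.0003027611702015061))
handle slope deg -15.687300202518259 y at x=.45: 0.19758712589191638
ring w3 [ 0.52791322 -0.01954395  0.        ]
```

```bash
python3 - <<'E'
from h import *
go([0.470,0.192,0.05],-16.2,0.094)
E
```

```text
t 2.88 now [0.4314 0.161  0.1944] yaw -0.08 z-axis [ 1.e-03 -7.e-04 -1.e+00] open 0.0502 F [-0.9  0.6 -0.5]
  turn(tool) [-0.0126  0.0923  0.2811]  shift in current tool [ 0.0385 -0.0311  0.1444]  shift in final tool [ 0.0148 -0.0405  0.1465]
```

```bash
python3 -m pendant '[[0.05,[0,0,0],[-0.0042,0.0308,0.0937]],[0.05,[0,0,0],[-0.0042,0.0308,0.0937]],[0.05,[0,0,0],[-0.0042,0.0308,0.0937]],[0.05,[0.0037,-0.0101,0.0366],[0,0,0]],[0.05,[0.0037,-0.0101,0.0366],[0,0,0]],[0.05,[0.0037,-0.0101,0.0366],[0,0,0]],[0.05,[0.0037,-0.0101,0.0366],[0,0,0]],[0.05,[0,0,0],[0,0,0]],[0.05,[0,0,0],[0,0,0]]]'
python3 - <<'E'
from shot import *
go([0.470,0.192,0.005],-16.2,0.094)
shot("w4")
E
```

```text
time_s: 3.63
ee_pos: [0.4671, 0.1907, 0.0468]
orientation: [[0.956, -0.281, 0.082], [-0.279, -0.96, -0.028], [0.087, 0.004, -0.996]]
contact_force: [-0.4, -0.0, 0.9]
opening: 0.05
t 3.63 now [0.4671 0.1907 0.0468] yaw -16.27 z-axis [ 0.0825 -0.0281 -0.9962] open 0.0500 F [-0.4 -0.   0.9]
  turn(tool) [ 0.0039  0.0068 -0.0013]  shift in current tool [-0.0012 -0.0022  0.0419]  shift in final tool [-0.0015 -0.002   0.0419]
```

View pics/w4.png

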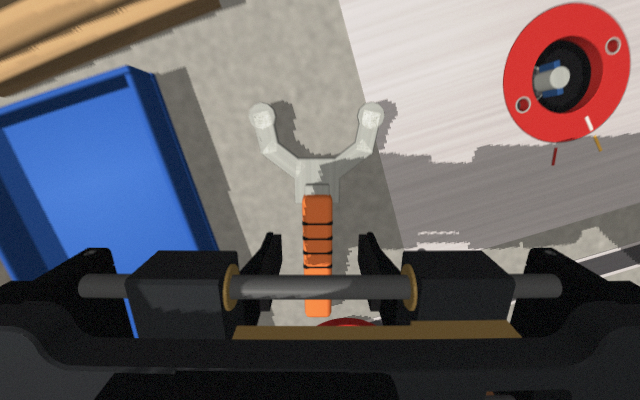

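The handle is centred between the fingers (x about 317), so I descend and close.

```bash
python3 -m pendant '[[0.05,[-0.0005,-0.0005,0.013],[0,0.0025,0]],[0.05,[-0.0005,-0.0005,0.013],[0,0.0025,0]],[0.05,[0,0,0.008],[0,0.002,0]],[0.05,[0,0,0.005],[0,0,0]],[0.05,[0,0,0],[0,0,0]],[0.05,[0,0,0],[0,0,0]]]'
python3 - <<'E'
from shot import *
go([0.470,0.192,0.005],-16.2,0.094)
E
```

```text
time_s: 4.18
ee_pos: [0.4725, 0.1936, 0.012]
orientation: [[0.956, -0.278, 0.098], [-0.277, -0.961, -0.027], [0.102, -0.002, -0.995]]
contact_force: [-0.6, 0.0, 0.1]
opening: 0.0493
t 4.18 now [0.4725 0.1936 0.012 ] yaw -16.16 z-axis [ 0.098  -0.0268 -0.9948] open 0.0493 F [-0.6  0.   0.1]
  turn(tool) [-0.0016 -0.0078  0.0007]  shift in current tool [-0.0027  0.0023  0.0068]  shift in final tool [-0.0026  0.0023  0.0068]
```

```bash
cat >> h.py <<'E'
_off=np.array([0.08574,0.0005,-0.16176])
_Rct=np.array([[0,1,0],[-0.953,0,-0.304],[-0.304,0,0.953]])
def fk():
    K,k1,Rc,t=cam("wrist"); U,_,V=np.linalg.svd(Rc.T@_Rct); R=U@V; c=-Rc.T@t
    return c-R@_off,R
E
for i in 1 2 3; do python3 -m pendant '[[0.05,[0,0,0],[0,0,0]]]' | grep -E "ee_pos|force"; python3 -c "
from h import *
p,R=fk();print('cam-derived',p.round(4),R[:,2].round(3)); print(r.get_obs()['ee_pos'].round(4))"; done
```

```text
ee_pos: [0.4725, 0.1938, 0.0119]
contact_force: [0.6, 0.1, -0.9]
cam-derived [0.4726 0.1948 0.0119] [ 0.097 -0.025 -0.995]
[0.4725 0.1938 0.0119]
ee_pos: [0.4723, 0.1939, 0.0116]
contact_force: [0.0, -0.9, -0.0]
cam-derived [0.4724 0.1949 0.0115] [ 0.097 -0.026 -0.995]
[0.4723 0.1939 0.0116]
ee_pos: [0.472, 0.1939, 0.0112]
contact_force: [-1.2, 0.4, -0.9]
cam-derived [0.4721 0.1949 0.0112] [ 0.096 -0.026 -0.995]
[0.472  0.1939 0.0112]
```

```bash
python3 -m pendant '[[0.05,[-0.001,0.001,0.002],[0,-0.003,0]],[0.05,[-0.001,0.001,0.002],[0,-0.003,0]],[0.05,[0,0,0],[0,0,0]],[0.05,[0,0,0],[0,0,0]],[0.05,[0,0,0],[0,0,0]],[0.05,[0,0,0],[0,0,0]]]'
```

```text
time_s: 4.93
ee_pos: [0.4695, 0.1923, 0.0064]
orientation: [[0.956, -0.278, 0.09], [-0.277, -0.961, -0.026], [0.094, -0.0, -0.996]]
contact_force: [0.8, 0.7, -0.4]
opening: 0.0503
```

```bash
python3 -m pendant '[[0.05,[0,0,0.001],[0,0,0]],[0.05,[0,0,0],[0,0,0]],[0,[0,0,0],[0,0,0]],[0,[0,0,0],[0,0,0]],[0,[0,0,0],[0,0,0]],[0,[0,0,0],[0,0,0]],[0,[0,0,0],[0,0,0]],[0,[0,0,0],[0,0,0]]]'
```

```text
time_s: 5.6
ee_pos: [0.4696, 0.1922, 0.0054]
orientation: [[0.956, -0.278, 0.09], [-0.277, -0.961, -0.026], [0.094, -0.001, -0.996]]
contact_force: [-0.5, 0.1, 0.5]
opening: 0.0214
```

Gripped at 21.4 mm opening. I lift and level.

```bash
python3 -m pendant '[[0,[0,0,-0.01],[0,0,0]],[0,[0,0,-0.02],[0,0,0]],[0,[0,0,-0.02],[0,-0.047,0]],[0,[0,0,-0.01],[0,-0.047,0]],[0,[0,0,0],[0,0,0]],[0,[0,0,0],[0,0,0]],[0,[0,0,0],[0,0,0]]]'
python3 - <<'E'
from shot import *
go([0.470,0.192,0.06],-16.2,0)
shot("w5")
E
```

```text
time_s: 6.18
ee_pos: [0.4635, 0.1933, 0.0642]
orientation: [[0.961, -0.278, -0.001], [-0.278, -0.961, -0.0], [-0.001, 0.001, -1.0]]
contact_force: [-0.1, -1.2, -3.2]
opening: 0.0219
t 6.18 now [0.4635 0.1933 0.0642] yaw -16.14 z-axis [-9.e-04 -4.e-04 -1.e+00] open 0.0219 F [-0.1 -1.2 -3.2]
  turn(tool) [0.0006 0.0007 0.001 ]  shift in current tool [ 0.0066 -0.0005  0.0042]  shift in final tool [ 0.0066 -0.0005  0.0042]
```

View pics/w5.png

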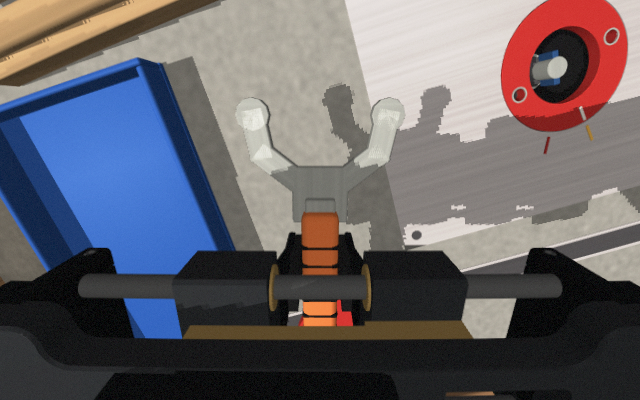

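The spanner is held and level, with the disc tops at about (252,112) and (388,112). I locate the fork discs in the tool frame from depth.

```bash
cat > fork.py <<'E'
from shot import *
def fork(n):
    C,im,d=load(n); p,R=fk()
    res=[]
    for x0,x1 in((225,282),(360,418)):
        sub=d[85:140,x0:x1]; m=(sub>0.05)&(sub<np.percentile(sub[sub>0.05],5)+0.012)
        v,u=np.nonzero(m); v=v+85;u=u+x0
        # disc top: keep upper rows -> enclosing circle of top part
        pts=np.c_[u,v].astype(float); pw=bydepth(C,pts,d[v,u])
        pt=(pw-p)@R
        res.append(pt)
    return C,p,R,res
if __name__=="__main__":
    n=sys.argv[1]
    C,p,R,res=fork(n)
    for pt in res:
        print(len(pt),"z(tool) med %.4f"%np.median(pt[:,2]),"p10-90",np.percentile(pt[:,2],[10,90]).round(4),"x max %.4f"%np.percentile(pt[:,0],99.5),"at x>%.3f"%(pt[:,0].max()-.02))
        top=pt[pt[:,0]>pt[:,0].max()-.010]; print("   y mid %.4f"%((top[:,1].min()+top[:,1].max())/2),"width %.4f"%(np.ptp(top[:,1])), "z there %.4f"%np.median(top[:,2]))
    C,im,d=load(n)
    cv2.imwrite(f"pics/f_{n}.png",cv2.resize(im[85:185,220:420],None,fx=4,fy=4,interpolation=cv2.INTER_CUBIC))
E
python3 fork.py w5
```

```text
1197 z(tool) med -0.0024 p10-90 [-0.0033 -0.0014] x max 0.0938 at x>0.074
   y mid -0.0372 width 0.0182 z there -0.0024
1207 z(tool) med -0.0025 p10-90 [-0.0034 -0.0014] x max 0.0937 at x>0.074
   y mid 0.0385 width 0.0188 z there -0.0024
```

View pics/f_w5.png

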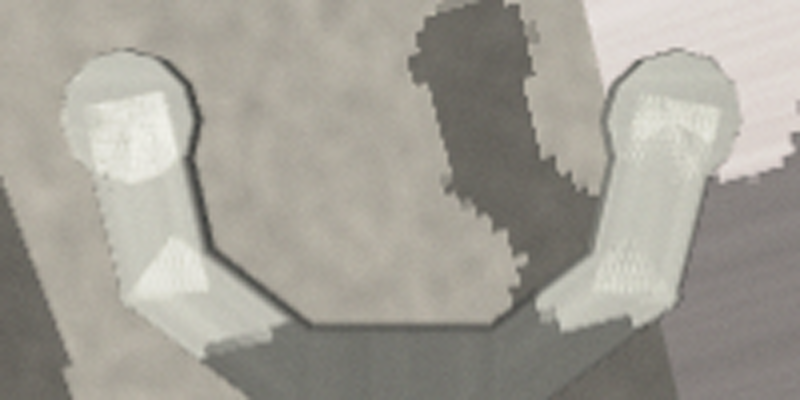

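```bash
python3 - <<'E'
from h import *
go([.4481,-.0451,.045],17.9,0)
E
```

```text
t 6.23 now [0.463  0.1933 0.0638] yaw -16.13 z-axis [-1.9e-03 -5.0e-04 -1.0e+00] open 0.0220 F [-0.   0.1 -3.3]
  turn(tool) [ 5.000e-04  1.900e-03 -5.939e-01]  shift in current tool [0.0519 0.2332 0.0189]  shift in final tool [-0.0875  0.2223  0.0188]
```

```bash
python3 -m pendant '[[0,[0.0086,0.0389,0.0005],[0,0,0]],[0,[0.0086,0.0389,0.0005],[0,0,0]],[0,[0.0086,0.0389,0.0005],[0,0,0]],[0,[0.0086,0.0389,0.0005],[0,0,0]],[0,[0.0086,0.0389,0.0005],[0,0,0]],[0,[0.0086,0.0389,0.0005],[0,0,0]],[0,[0,0,0.0025],[0,0,-0.099]],[0,[0,0,0.0025],[0,0,-0.099]],[0,[0,0,0.0025],[0,0,-0.099]],[0,[0,0,0.0025],[0,0,-0.099]],[0,[0,0,0.0025],[0,0,-0.099]],[0,[0,0,0.0025],[0,0,-0.099]],[0,[0,0,0],[0,0,0]],[0,[0,0,0],[0,0,0]],[0,[0,0,0],[0,0,0]],[0,[0,0,0],[0,0,0]]]'
python3 - <<'E'
from shot import *
go([.4481,-.0451,.045],17.9,0)
shot("w6")
E
python3 fork.py w6
```

```text
time_s: 7.57
ee_pos: [0.4491, -0.0448, 0.0469]
orientation: [[0.952, 0.306, -0.0], [0.306, -0.952, 0.0], [0.0, -0.0, -1.0]]
contact_force: [-0.0, -0.1, -2.1]
opening: 0.0217
t 7.57 now [ 0.4491 -0.0448  0.0469] yaw 17.81 z-axis [-1.e-04  4.e-04 -1.e+00] open 0.0217 F [-0.  -0.1 -2.1]
  turn(tool) [-0.0004 -0.     -0.0016]  shift in current tool [-0.0011 -0.      0.0019]  shift in final tool [-0.0011 -0.      0.0019]
1194 z(tool) med -0.0018 p10-90 [-0.0028 -0.0009] x max 0.0932 at x>0.074
   y mid -0.0373 width 0.0183 z there -0.0018
1217 z(tool) med -0.0019 p10-90 [-0.0027 -0.0008] x max 0.0932 at x>0.074
   y mid 0.0383 width 0.0186 z there -0.0019
```

View pics/w6.png

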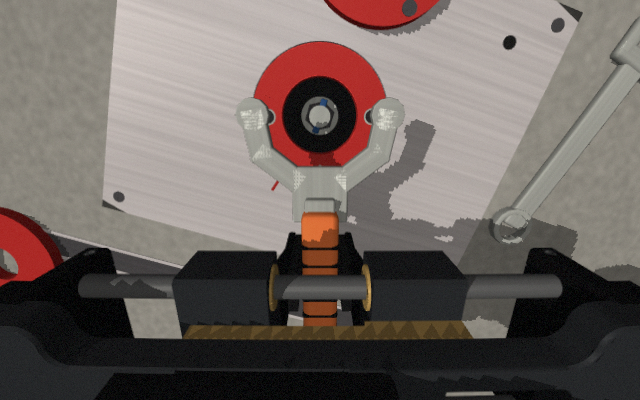

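View pics/f_w6.png

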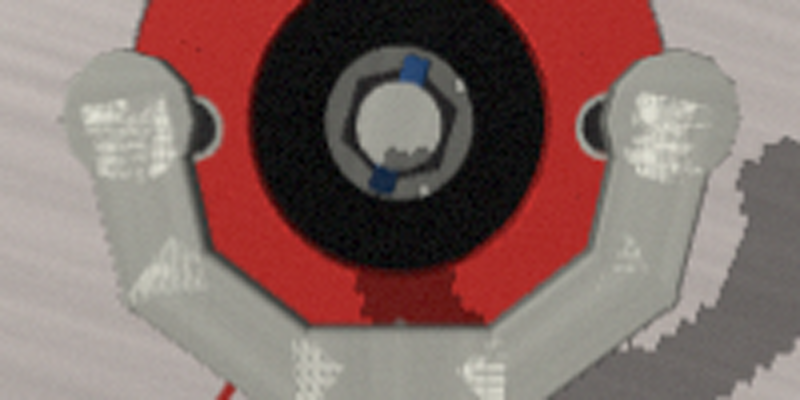

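The fork hovers over the ring with the rims of both holes peeking out symmetrically at about (275,117) and (364,116). I fit the ring circle here and compare it with the fork in the same frame.

```bash
cat > ringfit.py <<'E'
from shot import *
from scipy.optimize import least_squares
def circ(P):
    f=lambda q:np.hypot(P[:,0]-q[0],P[:,1]-q[1])-q[2]
    s=least_squares(f,[*P.mean(0)[:2],.04],loss="soft_l1",f_scale=.0005);return s.x,np.sqrt(np.mean(s.fun**2))
def ringfit(n,z=0.0):
    C,im,d=load(n);p,R=fk()
    hsv=cv2.cvtColor(im,cv2.COLOR_BGR2HSV)
    red=((hsv[...,0]<8)|(hsv[...,0]>172))&(hsv[...,1]>130)
    g=np.arange(400)[:,None]; 
    P0=onplane(C,[(u,v) for v in range(400) for u in range(640)],z).reshape(400,640,3)
    c=R@np.array([.0843,.0006,0])+p
    rr=np.hypot(P0[...,0]-c[0],P0[...,1]-c[1])
    cnt,_=cv2.findContours(red.astype(np.uint8),cv2.RETR_LIST,cv2.CHAIN_APPROX_NONE)
    q=np.vstack([k[:,0] for k in cnt]); Q=P0[q[:,1],q[:,0]];rq=rr[q[:,1],q[:,0]]
    T=(Q-p)@R
    outer=(abs(rq-.049)<.004)&(T[:,0]>.09); inner=(abs(rq-.0275)<.004)&(T[:,0]>.07)
    for nm,m in(("outer",outer),("bore",inner)):
        if m.sum()>20:
            s,e=circ(Q[m]);tc=(np.array([s[0],s[1],z])-p)@R
            print(nm,m.sum(),"world",s.round(4),"rms %.4f"%e,"in tool",tc.round(4))
    return C,p,R
if __name__=="__main__":
    C,p,R=ringfit(sys.argv[1])
    q=lambda u,v:((u+.5)/4-.5+220,(v+.5)/4-.5+85)
    P=onplane(C,[q(222,128),q(577,125),q(205,96),q(205,160),q(595,93),q(595,158)],0)
    print("rims in tool",((P-p)@R).round(4).tolist())
E
python3 ringfit.py w6
```

```text
outer 172 world [ 0.5284 -0.0193  0.0482] rms 0.0004 in tool [0.0832 0.0002 0.0471]
bore 152 world [ 0.5282 -0.0195  0.0264] rms 0.0011 in tool [0.083  0.0002 0.0471]
rims in tool [[0.0826, -0.0319, 0.0471], [0.0831, 0.0326, 0.047], [0.0882, -0.0347, 0.0471], [0.077, -0.0353, 0.0471], [0.0887, 0.0356, 0.047], [0.0773, 0.0361, 0.047]]
```

```bash
python3 -m pendant '[[0,[-0.0008,-0.0003,0.01],[0,0,0]],[0,[0,0,0.01],[0,0,0]],[0,[0,0,0.008],[0,0,0]],[0,[0,0,0],[0,0,0]],[0,[0,0,0],[0,0,0]],[0,[0,0,0],[0,0,0]],[0,[0,0,0],[0,0,0]]]'
python3 shot.py w7; python3 fork.py w7; python3 ringfit.py w7
```

```text
time_s: 8.2
ee_pos: [0.4488, -0.045, 0.0193]
orientation: [[0.952, 0.307, 0.001], [0.307, -0.952, 0.0], [0.001, -0.0, -1.0]]
contact_force: [0.2, -0.1, -2.0]
opening: 0.0214
1195 z(tool) med -0.0019 p10-90 [-0.0028 -0.0008] x max 0.0932 at x>0.074
   y mid -0.0372 width 0.0180 z there -0.0018
1221 z(tool) med -0.0019 p10-90 [-0.0028 -0.0008] x max 0.0932 at x>0.074
   y mid 0.0382 width 0.0186 z there -0.0018
outer 211 world [ 0.5283 -0.0194  0.0483] rms 0.0005 in tool [0.0835 0.0002 0.0195]
bore 180 world [ 0.5282 -0.0195  0.0262] rms 0.0013 in tool [0.0833 0.0003 0.0195]
rims in tool [[0.083, -0.0276, 0.0195], [0.0835, 0.0283, 0.0195], [0.0879, -0.03, 0.0195], [0.0782, -0.0305, 0.0195], [0.0883, 0.0309, 0.0195], [0.0785, 0.0314, 0.0195]]
```

View pics/f_w7.png

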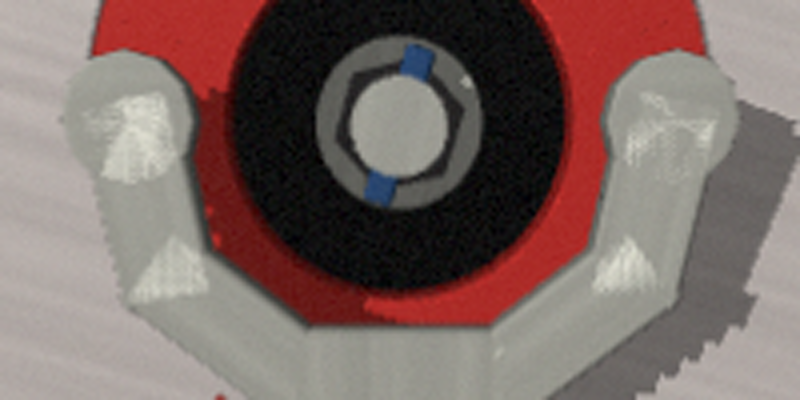

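Aligned to about 0.5 mm, so I insert.

```bash
python3 -m pendant '[[0,[-0.0004,-0.0002,0.004],[0,0,0]],[0,[0,0,0.004],[0,0,0]],[0,[0,0,0],[0,0,0]],[0,[0,0,0],[0,0,0]],[0,[0,0,0.003],[0,0,0]],[0,[0,0,0],[0,0,0]],[0,[0,0,0],[0,0,0]],[0,[0,0,0],[0,0,0]]]'
```

```text
time_s: 8.92
ee_pos: [0.448, -0.0448, 0.0081]
orientation: [[0.952, 0.307, 0.0], [0.307, -0.952, 0.0], [0.0, -0.0, -1.0]]
contact_force: [0.4, 0.4, -2.8]
opening: 0.0216
```

```bash
python3 -m pendant '[[0,[0,0,0.002],[0,0,0]],[0,[0,0,0],[0,0,0]],[0,[0,0,0.0015],[0,0,0]],[0,[0,0,0],[0,0,0]],[0,[0,0,0],[0,0,0]],[0,[0,0,0],[0,0,0]]]'; python3 shot.py w8; python3 fork.py w8; python3 ringfit.py w8; python3 shot.py s8 side
```

```text
time_s: 9.42
ee_pos: [0.448, -0.0448, 0.0046]
orientation: [[0.952, 0.307, 0.0], [0.307, -0.952, 0.0], [0.0, -0.0, -1.0]]
contact_force: [0.0, 1.5, -1.9]
opening: 0.0219
2728 z(tool) med 0.0042 p10-90 [-0.0026  0.0057] x max 0.1006 at x>0.081
   y mid -0.0377 width 0.0324 z there 0.0050
2827 z(tool) med 0.0042 p10-90 [-0.0025  0.0057] x max 0.1006 at x>0.081
   y mid 0.0400 width 0.0333 z there 0.0050
outer 250 world [ 0.5284 -0.0193  0.0482] rms 0.0005 in tool [0.0844 0.0006 0.0046]
bore 262 world [ 0.5273 -0.0197  0.0267] rms 0.0018 in tool [0.0832 0.0007 0.0046]
rims in tool [[0.0834, -0.0253, 0.0046], [0.0838, 0.0261, 0.0046], [0.0878, -0.0275, 0.0046], [0.0789, -0.0279, 0.0046], [0.0882, 0.0285, 0.0046], [0.0792, 0.029, 0.0046]]
```

View pics/f_w8.png

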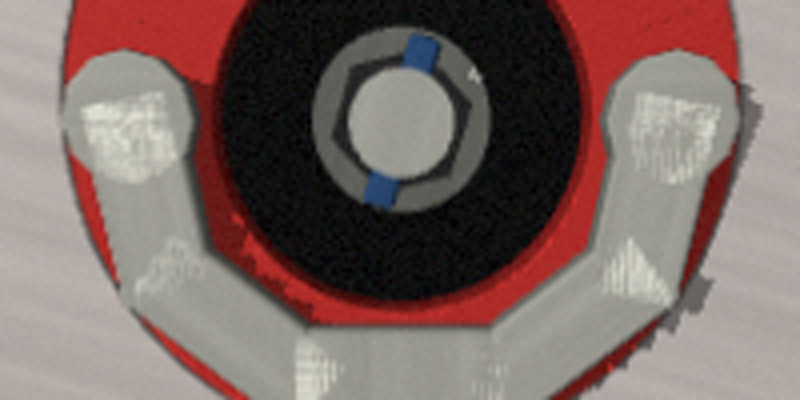

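View pics/s8.png

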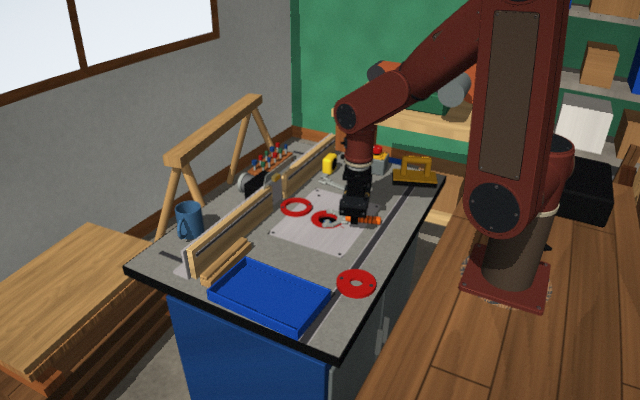

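The fork sits flush (disc tops about 7 mm above the plate), so both pins are fully down. I turn on an arc of 84.4 mm radius.

```bash
python3 -m pendant '[[0,[0.0001,-0.0042,0],[0,0,0.05]],[0,[0.0001,-0.0042,0],[0,0,0.05]],[0,[0.0001,-0.0042,0],[0,0,0.05]],[0,[0.0001,-0.0042,0],[0,0,0.05]],[0,[0.0001,-0.0042,0],[0,0,0.05]],[0,[0.0001,-0.0042,0],[0,0,0.05]],[0,[0.0001,-0.0042,0],[0,0,0.05]],[0,[0.0001,-0.0042,0],[0,0,0.05]],[0,[0,0,0],[0,0,0]],[0,[0,0,0],[0,0,0]],[0,[0,0,0],[0,0,0]]]'; python3 shot.py w9; python3 ringfit.py w9|head -2; python3 -c "
from h import *
go([0,0,0],0);print(r.get_obs()['ft_torque'])"
```

```text
time_s: 10.43
ee_pos: [0.444, -0.0116, 0.0045]
orientation: [[0.996, -0.086, -0.0], [-0.086, -0.996, 0.001], [-0.0, -0.001, -1.0]]
contact_force: [-1.1, -0.7, -2.0]
opening: 0.0216
outer 252 world [ 0.5284 -0.0194  0.0482] rms 0.0005 in tool [0.0849 0.0013 0.0044]
bore 266 world [ 0.5274 -0.0193  0.0266] rms 0.0019 in tool [0.0839 0.0013 0.0044]
t 10.48 now [ 0.444  -0.0116  0.0045] yaw -4.96 z-axis [-4.e-04  8.e-04 -1.e+00] open 0.0215 F [-1.1 -1.  -0.7]
  turn(tool) [-0.0008  0.0005 -0.0866]  shift in current tool [-0.4433  0.0269  0.0047]  shift in final tool [-0.444  -0.0116  0.0045]
[-0.11065219  0.28971807 -0.06825068]
```

View pics/w9.png

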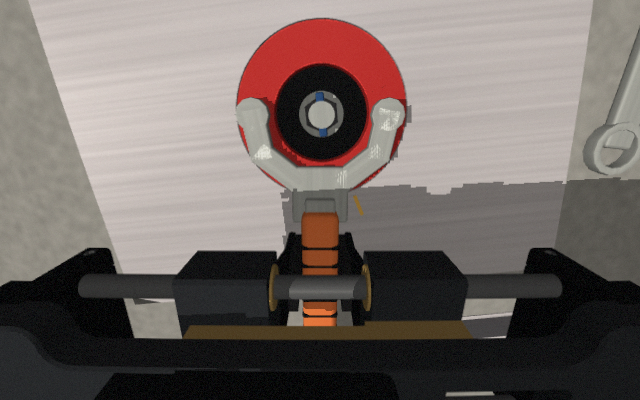

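```bash
python3 -m pendant '[[0,[0.0001,-0.0042,0],[0,0,0.05]],[0,[0.0001,-0.0042,0],[0,0,0.05]],[0,[0.0001,-0.0042,0],[0,0,0.05]],[0,[0.0001,-0.0042,0],[0,0,0.05]],[0,[0.0001,-0.0042,0],[0,0,0.05]],[0,[0,0,0],[0,0,0]],[0,[0,0,0],[0,0,0]],[0,[0,0,0],[0,0,0]],[0,[0,0,0],[0,0,0]]]'; python3 shot.py w10; python3 ringfit.py w10|head -2; python3 fork.py w10; python3 -c "
from h import *
go([0,0,0],0);print(r.get_obs()['ft_torque'])"
```

```text
time_s: 11.23
ee_pos: [0.4485, 0.0088, 0.0045]
orientation: [[0.944, -0.33, 0.0], [-0.33, -0.944, 0.001], [-0.0, -0.001, -1.0]]
contact_force: [-1.9, -2.1, -1.9]
opening: 0.0217
outer 249 world [ 0.5283 -0.0195  0.0483] rms 0.0005 in tool [0.0848 0.0014 0.0045]
bore 262 world [ 0.5274 -0.0191  0.0266] rms 0.0019 in tool [0.0838 0.0014 0.0045]
2777 z(tool) med 0.0041 p10-90 [-0.0026  0.0056] x max 0.1006 at x>0.081
   y mid -0.0376 width 0.0329 z there 0.0049
2771 z(tool) med 0.0041 p10-90 [-0.0026  0.0056] x max 0.1006 at x>0.081
   y mid 0.0401 width 0.0329 z there 0.0049
t 11.28 now [0.4485 0.0088 0.0045] yaw -19.30 z-axis [ 0.e+00  6.e-04 -1.e+00] open 0.0217 F [-0.9 -1.9 -2.3]
  turn(tool) [-6.000e-04  1.000e-04 -3.369e-01]  shift in current tool [-0.4204  0.1566  0.0045]  shift in final tool [-0.4485  0.0088  0.0045]
[-0.30069609  0.28744047 -0.06077749]
```

View pics/w10.png

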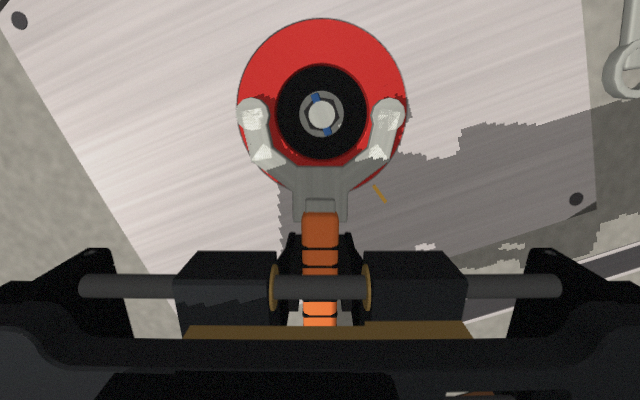

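View pics/f_w10.png

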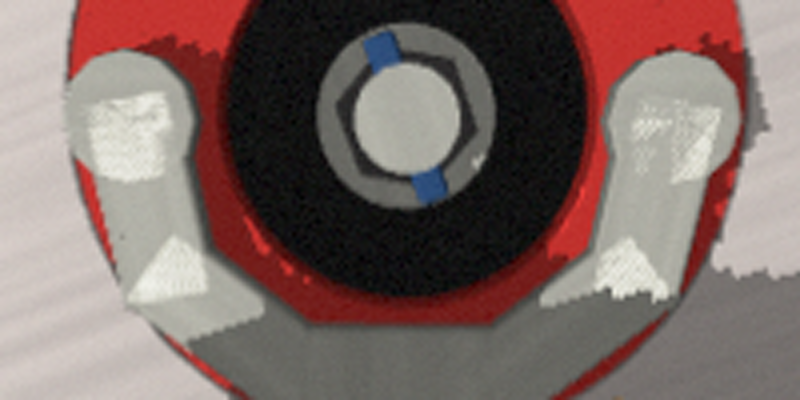

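```bash
python3 -m pendant '[[0,[0.0001,-0.0042,0],[0,0,0.05]],[0,[0,0,0],[0,0,0]],[0,[0,0,0],[0,0,0]],[0,[0,0,0],[0,0,0]]]';python3 -c "
from h import *
go([0,0,0],0);print(r.get_obs()['ft_torque'])"; python3 -m pendant '[[0,[0.0001,-0.0042,0],[0,0,0.04]],[0,[0,0,0],[0,0,0]],[0,[0,0,0],[0,0,0]],[0,[0,0,0],[0,0,0]]]';python3 shot.py w11; python3 ringfit.py w11|head -2; python3 fork.py w11; python3 -c "
from h import *
go([0,0,0],0);print(r.get_obs()['ft_torque'])"
```

```text
time_s: 11.62
ee_pos: [0.4493, 0.0106, 0.0043]
orientation: [[0.927, -0.375, -0.002], [-0.375, -0.927, -0.004], [-0.0, 0.004, -1.0]]
contact_force: [-4.5, -13.7, -0.7]
opening: 0.0217
t 11.62 now [0.4493 0.0106 0.0043] yaw -22.01 z-axis [-0.0018 -0.0037 -1.    ] open 0.0217 F [ -4.5 -13.7  -0.7]
  turn(tool) [ 0.004   0.0011 -0.3841]  shift in current tool [-0.4125  0.1781  0.0052]  shift in final tool [-0.4493  0.0106  0.0043]
[-2.15501754  0.74786201  0.55626833]
time_s: 11.95
ee_pos: [0.4499, 0.0115, 0.004]
orientation: [[0.912, -0.41, -0.004], [-0.41, -0.912, -0.009], [-0.0, 0.01, -1.0]]
contact_force: [-8.5, -29.2, -0.4]
opening: 0.022
outer 246 world [ 0.5283 -0.0196  0.0483] rms 0.0008 in tool [ 0.0844 -0.0026  0.004 ]
bore 181 world [ 0.5263 -0.0201  0.0273] rms 0.0011 in tool [ 0.0829 -0.0013  0.004 ]
2495 z(tool) med 0.0032 p10-90 [-0.0034  0.0048] x max 0.1005 at x>0.081
   y mid -0.0390 width 0.0290 z there 0.0040
2897 z(tool) med 0.0039 p10-90 [-0.003   0.0055] x max 0.1005 at x>0.081
   y mid 0.0399 width 0.0334 z there 0.0047
t 12.00 now [0.4499 0.0115 0.004 ] yaw -24.23 z-axis [-0.0043 -0.0086 -1.    ] open 0.0218 F [ -8.5 -28.1  -0.9]
  turn(tool) [ 0.0094  0.0024 -0.4229]  shift in current tool [-0.4055  0.1951  0.006 ]  shift in final tool [-0.4499  0.0115  0.004 ]
[-4.65087457  1.3022966   0.61415335]
```

View pics/f_w11.png

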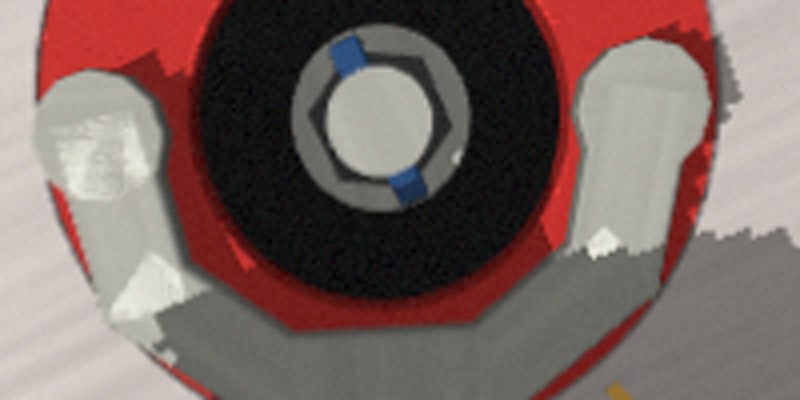

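Force rose to about 30 N at the end stop, so the ring should be home. I relax and centre the pins in the holes, then check.

```bash
python3 -m pendant '[[0,[0.0001,0.0042,0],[0,0,-0.049]],[0,[0.0001,0.0042,0],[0,0,-0.049]],[0,[0.0001,0.0038,0],[0,0,-0.045]],[0,[0,0,0],[0,0,0]],[0,[0,0,0],[0,0,0]],[0,[0,0,0],[0,0,0]]]';python3 shot.py w12; python3 ringfit.py w12|head -2; python3 fork.py w12; python3 -c "
from h import *
go([0,0,0],0);print(r.get_obs()['ft_torque'])"
```

```text
time_s: 12.5
ee_pos: [0.4478, 0.0051, 0.0046]
orientation: [[0.959, -0.282, 0.0], [-0.282, -0.959, 0.0], [0.0, -0.0, -1.0]]
contact_force: [-1.1, -3.0, -2.8]
opening: 0.0218
outer 243 world [ 0.5283 -0.0195  0.0483] rms 0.0006 in tool [0.0844 0.002  0.0047]
bore 256 world [ 0.5277 -0.0193  0.0264] rms 0.0020 in tool [0.0837 0.002  0.0047]
2826 z(tool) med 0.0044 p10-90 [-0.0026  0.0058] x max 0.1006 at x>0.081
   y mid -0.0375 width 0.0328 z there 0.0051
2713 z(tool) med 0.0042 p10-90 [-0.0025  0.0058] x max 0.1006 at x>0.081
   y mid 0.0404 width 0.0327 z there 0.0050
t 12.55 now [0.4477 0.0052 0.0046] yaw -16.36 z-axis [ 4.e-04  3.e-04 -1.e+00] open 0.0215 F [-0.1 -3.2 -2.7]
  turn(tool) [-0.0003 -0.0004 -0.2855]  shift in current tool [-0.4282  0.1311  0.0044]  shift in final tool [-0.4477  0.0052  0.0046]
[-0.60461693  0.20978851 -0.23398216]
```

View pics/f_w12.png

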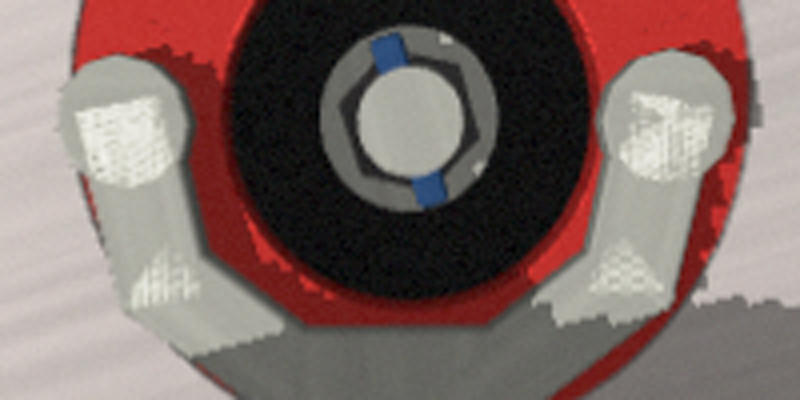

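```bash
python3 -m pendant '[[0,[0,0.0015,0],[0,0,0]],[0,[0,0,0],[0,0,0]],[0,[0,0,0],[0,0,0]]]'; python3 -m pendant '[[0,[0,0,-0.005],[0,0,0]],[0,[0,0,-0.005],[0,0,0]],[0,[0,0,-0.008],[0,0,0]],[0,[0,0,-0.02],[0,0,0]],[0,[0,0,-0.02],[0,0,0]],[0,[0,0,0],[0,0,0]],[0,[0,0,0],[0,0,0]]]';python3 shot.py w13; python3 fork.py w13; python3 ringfit.py w13
```

```text
time_s: 12.8
ee_pos: [0.4473, 0.0042, 0.0047]
orientation: [[0.96, -0.281, 0.001], [-0.281, -0.96, 0.001], [0.0, -0.001, -1.0]]
contact_force: [0.8, -0.1, -1.4]
opening: 0.0219
time_s: 13.38
ee_pos: [0.4487, 0.0036, 0.0641]
orientation: [[0.96, -0.281, 0.004], [-0.281, -0.96, -0.0], [0.004, -0.001, -1.0]]
contact_force: [-0.1, 1.2, -2.9]
opening: 0.0219
1161 z(tool) med -0.0037 p10-90 [-0.0045 -0.0026] x max 0.0940 at x>0.075
   y mid -0.0385 width 0.0184 z there -0.0036
1215 z(tool) med -0.0034 p10-90 [-0.0043 -0.0024] x max 0.0946 at x>0.075
   y mid 0.0370 width 0.0186 z there -0.0033
outer 157 world [ 0.5281 -0.0195  0.048 ] rms 0.0004 in tool [0.084  0.0008 0.0629]
bore 138 world [ 0.5277 -0.0195  0.0265] rms 0.0007 in tool [0.0837 0.0009 0.0629]
rims in tool [[0.084, -0.0347, 0.063], [0.0845, 0.0351, 0.0629], [0.09, -0.0378, 0.063], [0.0779, -0.0384, 0.063], [0.0905, 0.0384, 0.0629], [0.0782, 0.039, 0.0629]]
```

View pics/w13.png

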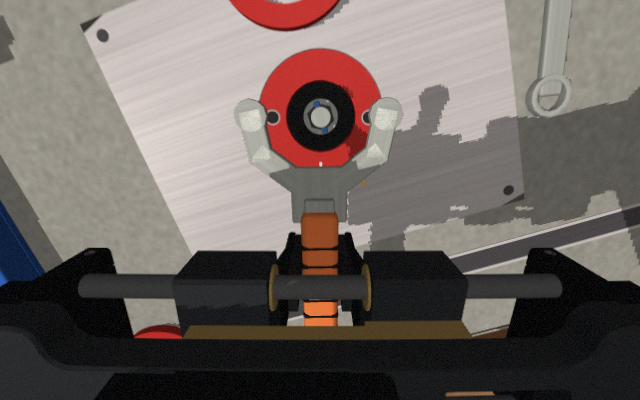

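View pics/f_w13.png

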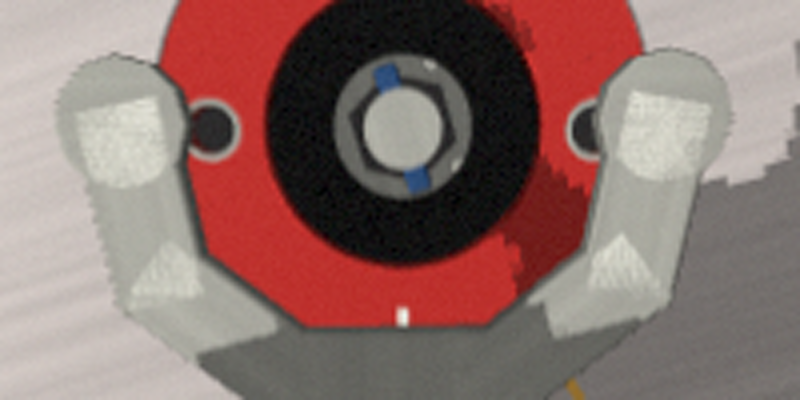

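The ring holes at (273,117) and (363,117) line up with the tool at yaw -16.3°, a turn of about 34°, so it is home. Next I measure the tray from w3, with rim corners at about (76,18), (213,18), (232,233) and (120,233).

```bash
python3 - <<'E'
from shot import *
C,im,d=load("w3")
P=onplane(C,[(76,18),(214,18),(235,233),(120,233)],.03);print(P.round(4)[:,:2].tolist(),P.mean(0))
# plate edges yaw in w2
C,im,d=load("w2")
Q=onplane(C,[(203,193),(428,190)],0);print(Q)
E
python3 -c "
from h import *
go([.479,.345,.08],1.2,.094)"
```

```text
[[0.6146, 0.4193], [0.6117, 0.2719], [0.3681, 0.2715], [0.3675, 0.4236]] [0.49046883 0.3465883  0.03      ]
[[ 0.41026367  0.1300169   0.        ]
 [ 0.41538902 -0.1718657   0.        ]]
t 13.43 now [0.4474 0.0038 0.0628] yaw -16.30 z-axis [ 1.4e-03  3.0e-04 -1.0e+00] open 0.0219 F [-0.2  0.3 -2.8]
  turn(tool) [ 0.0139  0.092  -0.3052]  shift in current tool [-0.0654 -0.3364 -0.017 ]  shift in final tool [ 0.0402 -0.3405 -0.0135]
```

```bash
python3 -m pendant '[[0,[0,0,-0.017],[0,0,0]],[0,[-0.0070,-0.0374,0],[0,0,0]],[0,[-0.0070,-0.0374,0],[0,0,0]],[0,[-0.0070,-0.0374,0],[0,0,0]],[0,[-0.0070,-0.0374,0],[0,0,0]],[0,[-0.0070,-0.0374,0],[0,0,0]],[0,[-0.0070,-0.0374,0],[0,0,0]],[0,[-0.0070,-0.0374,0],[0,0,0]],[0,[-0.0070,-0.0374,0],[0,0,0]],[0,[-0.0070,-0.0374,0],[0,0,0]],[0,[0,0,0],[0.0046,0.0307,-0.1017]],[0,[0,0,0],[0.0046,0.0307,-0.1017]],[0,[0,0,0],[0.0046,0.0307,-0.1017]],[0,[0,0,0],[0,0,0]],[0,[0,0,0],[0,0,0]],[0,[0,0,0],[0,0,0]]]'; python3 shot.py w14; python3 -c "
from h import *
go([.481,.346,.04],1,.094)"
```

```text
time_s: 14.77
ee_pos: [0.4807, 0.3441, 0.0788]
orientation: [[0.996, 0.018, 0.091], [0.018, -1.0, 0.001], [0.091, 0.0, -0.996]]
contact_force: [0.1, 0.3, -3.0]
opening: 0.0217
t 14.82 now [0.4811 0.3441 0.0792] yaw 1.03 z-axis [ 0.0915  0.0016 -0.9958] open 0.0219 F [-0.1 -0.2 -2.7]
  turn(tool) [-0.      0.0024  0.0005]  shift in current tool [-0.0037 -0.0019  0.0391]  shift in final tool [-0.0038 -0.0019  0.039 ]
```

View pics/w14.png

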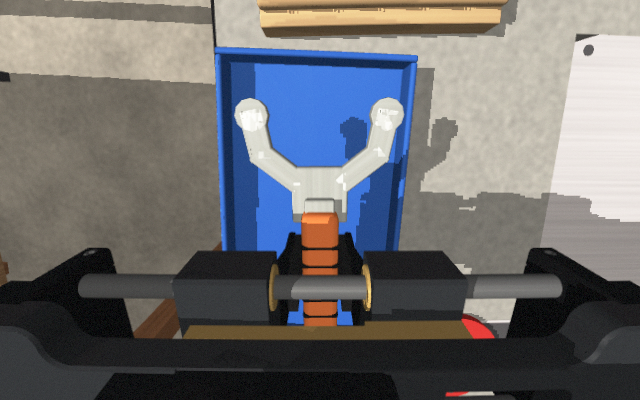

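The spanner is centred over the tray, so I lower it.

```bash
python3 -m pendant '[[0,[-0.0015,-0.0009,0.0195],[0,0.0024,0]],[0,[-0.0015,-0.0009,0.0195],[0,0,0]],[0,[-0.001,0,0.0145],[0,0,0]],[0,[0,0,0],[0,0,0]],[0,[0,0,0],[0,0,0]],[0,[0,0,0],[0,0,0]],[0,[0,0,0],[0,0,0]]]'; python3 -c "
from h import *
go([.481,.346,.0115],1,.094)"
```

```text
time_s: 15.4
ee_pos: [0.4834, 0.3469, 0.0277]
orientation: [[0.995, 0.02, 0.097], [0.02, -1.0, 0.003], [0.097, -0.001, -0.995]]
contact_force: [-0.2, -0.5, -3.0]
opening: 0.0218
t 15.40 now [0.4834 0.3469 0.0277] yaw 1.14 z-axis [ 0.0973  0.0034 -0.9953] open 0.0218 F [-0.2 -0.5 -3. ]
  turn(tool) [-0.0017 -0.0035  0.0025]  shift in current tool [-0.004   0.0009  0.0159]  shift in final tool [-0.0039  0.0008  0.0159]
```

```bash
python3 -m pendant '[[0,[-0.001,0,0.005],[0,-0.003,0]],[0,[0,0,0.005],[0,0,0]],[0,[0,0,0],[0,0,0]],[0,[0,0,0],[0,0,0]],[0,[0,0,0.002],[0,0,0]],[0,[0,0,0],[0,0,0]],[0,[0,0,0],[0,0,0]],[0,[0,0,0],[0,0,0]]]'; python3 -c "
from h import *
go([.481,.346,.0115],1,.094)"
```

```text
time_s: 16.07
ee_pos: [0.4823, 0.3464, 0.0141]
orientation: [[0.996, 0.021, 0.092], [0.021, -1.0, 0.002], [0.092, -0.0, -0.996]]
contact_force: [-0.4, 0.6, -2.9]
opening: 0.0219
t 16.07 now [0.4823 0.3464 0.0141] yaw 1.19 z-axis [ 0.0922  0.0021 -0.9957] open 0.0219 F [-0.4  0.6 -2.9]
  turn(tool) [-0.0005  0.0017  0.0033]  shift in current tool [-0.0015  0.0003  0.0025]  shift in final tool [-0.0015  0.0004  0.0024]
```

```bash
python3 -m pendant '[[0,[0,0,0.002],[0,0,0]],[0,[0,0,0],[0,0,0]],[0,[0,0,0],[0,0,0]],[0,[0,0,0],[0,0,0]]]'|grep -E "ee_|force";  python3 -m pendant '[[0,[0,0,0.0015],[0,0,0]],[0,[0,0,0],[0,0,0]],[0,[0,0,0],[0,0,0]],[0,[0,0,0],[0,0,0]]]'|grep -E "ee_|force"
```

```text
ee_pos: [0.4824, 0.3463, 0.012]
contact_force: [-0.1, 0.2, -2.4]
ee_pos: [0.4828, 0.3465, 0.0108]
contact_force: [-0.9, -0.1, -1.7]
```

```bash
python3 -m pendant '[[0,[0,0,0.001],[0,0,0]],[0,[0,0,0],[0,0,0]],[0,[0,0,0],[0,0,0]]]'|grep -E "ee_|force";  python3 -m pendant '[[0.05,[0,0,0],[0,0,0]],[0.05,[0,0,0],[0,0,0]],[0.05,[0,0,0],[0,0,0]],[0.05,[0,0,0],[0,0,0]],[0.05,[0,0,0],[0,0,0]],[0.05,[0,0,0],[0,0,0]]]'; python3 shot.py w15
```

```text
ee_pos: [0.4829, 0.3466, 0.0103]
contact_force: [-2.6, -0.8, 4.5]
time_s: 17.48
ee_pos: [0.4826, 0.3463, 0.0094]
orientation: [[0.996, 0.021, 0.092], [0.021, -1.0, 0.002], [0.092, -0.0, -0.996]]
contact_force: [0.2, 0.4, -0.3]
opening: 0.0479
```

View pics/w15.png

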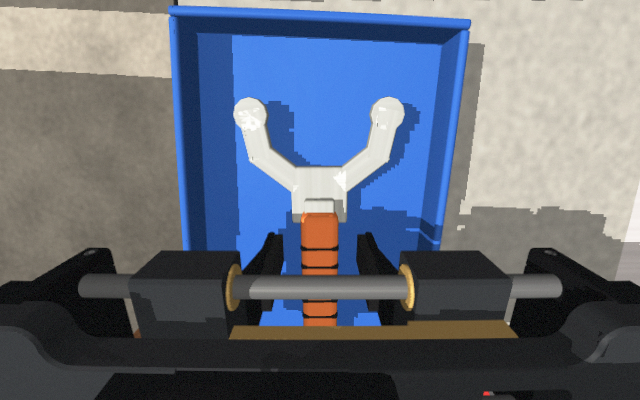

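Released on the tray floor. I retreat, look back at the tray, then go past the ring.

```bash
python3 -m pendant '[[0.05,[0,0,-0.02],[0,0,0]],[0.05,[0,0,-0.04],[0,0,0]],[0.05,[0,0,-0.04],[0,0,0]],[0.05,[-0.02,0,-0.035],[0,-0.046,0]],[0.05,[-0.03,0,-0.03],[0,-0.046,0]],[0.05,[-0.03,0,0],[0,0,0]],[0.05,[0,0,0],[0,0,0]],[0.05,[0,0,0],[0,0,0]]]'; python3 shot.py w16;  python3 shot.py s16 side
```

```text
time_s: 18.2
ee_pos: [0.3888, 0.3446, 0.1706]
orientation: [[1.0, 0.022, 0.001], [0.022, -1.0, 0.001], [0.001, -0.001, -1.0]]
contact_force: [0.4, 0.7, 0.6]
opening: 0.05
```

View pics/w16.png

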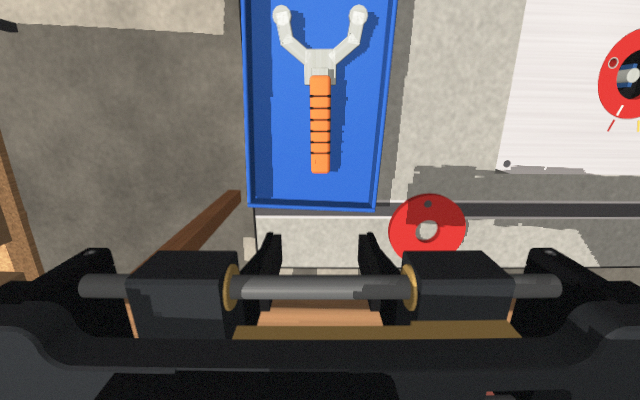

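View pics/s16.png

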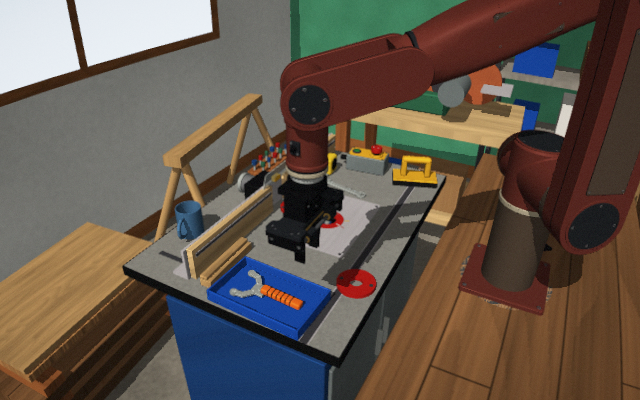

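The spanner lies flat and wholly in the tray. On to the ring to check it from above.

```bash
python3 -m pendant '[[0.06,[0.004,0.0365,0],[0,0,0]],[0.06,[0.004,0.0365,0],[0,0,0]],[0.06,[0.004,0.0365,0],[0,0,0]],[0.06,[0.004,0.0365,0],[0,0,0]],[0.06,[0.004,0.0365,0],[0,0,0]],[0.06,[0.004,0.0365,0],[0,0,0]],[0.06,[0.004,0.0365,0],[0,0,0]],[0.06,[0.004,0.0365,0],[0,0,0]],[0.06,[0.004,0.0365,0],[0,0,0]],[0.06,[0.004,0.0365,0],[0,0,0]],[0.06,[0,0,0],[0,0,0]],[0.06,[0,0,0],[0,0,0]]]'; python3 shot.py w17; python3 - <<'E'
from shot import *
C,im,d=load("w17")
hsv=cv2.cvtColor(im,cv2.COLOR_BGR2HSV)
notred=~(((hsv[...,0]<8)|(hsv[...,0]>172))&(hsv[...,1]>130))
n,l,s,c=cv2.connectedComponentsWithStats(notred.astype(np.uint8),connectivity=4)
H=[c[i] for i in range(1,n) if 40<s[i,4]<200 and s[i,2]<16 and s[i,3]<16]
P=onplane(C,H,0);print(np.round(H,1).tolist(),P.round(4)[:,:2].tolist())
for i in range(len(P)):
    for j in range(len(P)):
        dl=P[i]-P[j]
        if abs(np.linalg.norm(dl)-.076)<.003 and dl[1]>0: print("centre",(P[i]+P[j])/2,"y-turn",np.rad2deg(np.arctan2(dl[1],dl[0]))-90)
E
```

```text
time_s: 19.3
ee_pos: [0.4374, -0.022, 0.1696]
orientation: [[1.0, 0.016, -0.001], [0.016, -1.0, 0.0], [-0.001, -0.0, -1.0]]
contact_force: [-0.3, 0.2, 0.6]
opening: 0.0599
[[352.1, 26.3], [286.3, 97.1], [349.7, 117.7]] [[0.6108, -0.0533], [0.5387, 0.0175], [0.5174, -0.0552]]
centre [ 0.52805198 -0.01884149  0.        ] y-turn -16.260597000000885
```

View pics/w17.png

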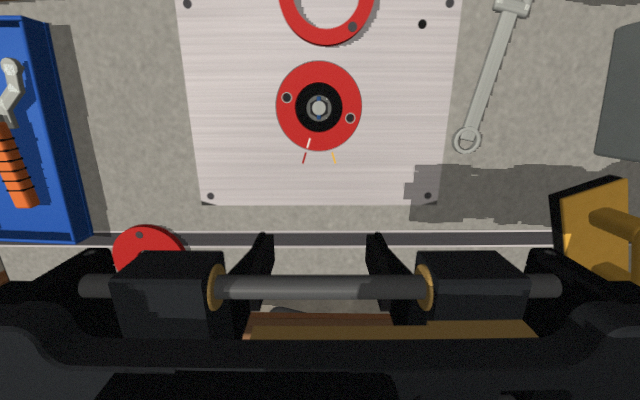

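The ring's white tick points at the red home line (309,143 to 304,157), and the hole axis has turned from +17.9° to -16.3°, so it is home. Next is the stop.

```bash
python3 - <<'E'
from shot import *
C,im,d=load("w1")
hsv=cv2.cvtColor(im,cv2.COLOR_BGR2HSV)
red=((hsv[...,0]<8)|(hsv[...,0]>172))&(hsv[...,1]>130);red[:,:295]=0;red[:,360:]=0;red[:70]=0;red[140:]=0
red=cv2.morphologyEx(red.astype(np.uint8),cv2.MORPH_CLOSE,np.ones((7,7)))
n,l,s,c=cv2.connectedComponentsWithStats(red);k=1+np.argmax(s[1:,4]);print(s[k],c[k])
print("depth z",np.percentile(cloud(C,d,l==k)[:,2],[10,50,90]))
print(onplane(C,[c[k]],.089))
C,im,d=load("top0") if False else (cam("top"),cv2.imread("pics/top0.png"),0)
print("top",onplane(C,[(488.5,199.7)],.088))
go([.5225,-.389,.13],1,0)
E
```

```text
[ 306   87   36   37 1052] [323.49239544 104.82034221]
depth z [0.08971597 0.09088967 0.09194823]
[[ 0.52469354 -0.38759657  0.089     ]]
top [[ 0.52264369 -0.38766675  0.088     ]]
t 19.35 now [ 0.4372 -0.0206  0.1695] yaw 1.01 z-axis [-1.1e-03  7.0e-04 -1.0e+00] open 0.0601 F [-0.3  0.9 -0.1]
  turn(tool) [-0.0007  0.0011  0.0002]  shift in current tool [0.0788 0.3699 0.0392]  shift in final tool [0.0789 0.3698 0.0395]
```

```bash
python3 -m pendant '[[0.06,[0.0081,0.0369,0],[0,0,0]],[0.06,[0.0081,0.0369,0],[0,0,0]],[0.06,[0.0081,0.0369,0],[0,0,0]],[0.06,[0.0081,0.0369,0],[0,0,0]],[0.06,[0.0081,0.0369,0],[0,0,0]],[0.06,[0.0081,0.0369,0],[0,0,0]],[0.06,[0.0081,0.0369,0],[0,0,0]],[0.06,[0.0081,0.0369,0],[0,0,0]],[0.06,[0.0081,0.0369,0],[0,0,0]],[0.06,[0.0081,0.0369,0],[0,0,0]],[0.06,[0,0,0.02],[0,0,0]],[0.06,[0,0,0.025],[0,0,0]],[0.06,[0,0,0],[0,0,0]],[0.06,[0,0,0],[0,0,0]],[0.06,[0,0,0],[0,0,0]]]'; python3 shot.py w18; python3 -c "
from h import *
go([.524,-.3878,.077],1,0)"
```

```text
time_s: 20.6
ee_pos: [0.5267, -0.3858, 0.1257]
orientation: [[1.0, 0.023, 0.0], [0.023, -1.0, 0.0], [0.0, -0.0, -1.0]]
contact_force: [0.5, 1.1, 1.5]
opening: 0.0602
t 20.65 now [ 0.5271 -0.3864  0.1267] yaw 1.28 z-axis [ 0.0016 -0.001  -1.    ] open 0.0601 F [-0.1 -1.   0.1]
  turn(tool) [ 0.0011 -0.0016  0.005 ]  shift in current tool [-0.0032  0.0013  0.0497]  shift in final tool [-0.0031  0.0014  0.0497]
```

View pics/w18.png

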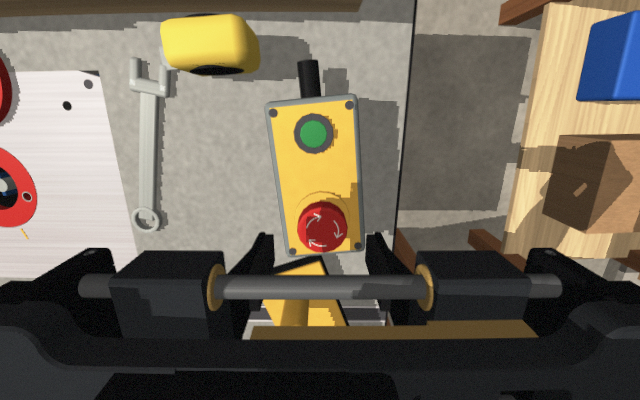

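The view shows the stop head at (322,226), roughly centred between the fingers. I compute its offset in the tool frame.

```bash
python3 - <<'E'
from shot import *
C,im,d=load("w18")
hsv=cv2.cvtColor(im,cv2.COLOR_BGR2HSV)
red=((hsv[...,0]<8)|(hsv[...,0]>172))&(hsv[...,1]>130);red[:,:280]=0;red[:,370:]=0;red[:180]=0;red[260:]=0
red=cv2.morphologyEx(red.astype(np.uint8),cv2.MORPH_CLOSE,np.ones((9,9)))
pc=cloud(C,d,red>0); top=pc[pc[:,2]>np.percentile(pc[:,2],70)-.003]
p,R=fk()
c,_=cv2.minEnclosingCircle(top[:,:2].astype(np.float32)); T=(top-p)@R
print(len(top),"topz",np.median(top[:,2]).round(4),"circle",np.round(c,4),"x",T[:,0].min(),T[:,0].max(),"y",T[:,1].min(),T[:,1].max())
E
```

```text
1764 topz 0.0907 circle [ 0.5253 -0.3873] x -0.021085298404271487 0.01726634531606883 y -0.017096616888033024 0.0206709889638138
```

```bash
python3 -m pendant '[[0.06,[-0.001,0.001,0.015],[0,0,0]],[0.06,[-0.001,0.0005,0.015],[0,0,0]],[0.06,[0,0,0.014],[0,0,0]],[0.06,[0,0,0],[0,0,0]],[0.06,[0,0,0],[0,0,0]],[0.06,[0,0,0],[0,0,0]],[0.06,[0,0,0],[0,0,0]]]'; python3 -c "
from h import *
go([.5252,-.3877,.077],1,0)"
```

```text
time_s: 21.23
ee_pos: [0.5247, -0.389, 0.0827]
orientation: [[1.0, 0.021, 0.002], [0.021, -1.0, -0.001], [0.002, 0.001, -1.0]]
contact_force: [0.4, -0.1, 0.2]
opening: 0.0601
t 21.23 now [ 0.5247 -0.389   0.0827] yaw 1.20 z-axis [ 0.0019 -0.0014 -1.    ] open 0.0601 F [ 0.4 -0.1  0.2]
  turn(tool) [ 0.0015 -0.0019  0.0035]  shift in current tool [ 0.0005 -0.0013  0.0057]  shift in final tool [ 0.0005 -0.0013  0.0057]
```

```bash
python3 -m pendant '[[0.06,[0,-0.0008,0.004],[0,0,0]],[0.06,[0,0,0],[0,0,0]],[0.06,[0,0,0],[0,0,0]],[0.06,[0,0,0],[0,0,0]]]'; python3 -m pendant '[[0,[0,0,0],[0,0,0]],[0,[0,0,0],[0,0,0]],[0,[0,0,0],[0,0,0]],[0,[0,0,0],[0,0,0]],[0,[0,0,0],[0,0,0]],[0,[0,0,0],[0,0,0]]]'
```

```text
time_s: 21.57
ee_pos: [0.5238, -0.3876, 0.0772]
orientation: [[1.0, 0.021, 0.0], [0.021, -1.0, 0.0], [0.0, -0.0, -1.0]]
contact_force: [-0.1, -0.2, -0.2]
opening: 0.0602
time_s: 22.07
ee_pos: [0.5239, -0.3875, 0.0772]
orientation: [[1.0, 0.021, 0.0], [0.021, -1.0, 0.0], [0.0, -0.0, -1.0]]
contact_force: [-0.4, 0.0, 0.6]
opening: 0.039
```

Gripped at 39 mm opening. I push in.

```bash
python3 -m pendant '[[0,[0,0,0.003],[0,0,0]],[0,[0,0,0.003],[0,0,0]],[0,[0,0,0.0018],[0,0,0]],[0,[0,0,0],[0,0,0]],[0,[0,0,0],[0,0,0]],[0,[0,0,0],[0,0,0]]]'
```

```text
time_s: 22.57
ee_pos: [0.5239, -0.3876, 0.0707]
orientation: [[1.0, 0.021, 0.0], [0.021, -1.0, 0.0], [0.0, -0.0, -1.0]]
contact_force: [-4.1, 3.6, 9.5]
opening: 0.0391
```

```bash
python3 -m pendant '[[0,[0,0,0.0012],[0,0,0]],[0,[0,0,0],[0,0,0]],[0,[0,0,0],[0,0,0]]]'
```

```text
time_s: 22.82
ee_pos: [0.5239, -0.3876, 0.0695]
orientation: [[1.0, 0.021, 0.0], [0.021, -1.0, 0.0], [0.0, -0.0, -1.0]]
contact_force: [-4.1, 4.1, 8.1]
opening: 0.0392
```

```bash
python3 -m pendant '[[0,[0,0,0],[0,0,0.09]],[0,[0,0,0],[0,0,0.09]],[0,[0,0,0],[0,0,0.09]],[0,[0,0,0],[0,0,0.09]],[0,[0,0,0],[0,0,0.09]],[0,[0,0,0],[0,0,0.09]],[0,[0,0,0],[0,0,0.09]],[0,[0,0,0],[0,0,0.09]],[0,[0,0,0],[0,0,0.09]],[0,[0,0,0],[0,0,0]],[0,[0,0,0],[0,0,0]]]'; python3 -c "
from h import *
go([.5252,-.3877,.077],1,0);print(r.get_obs()['ft_torque'])"
```

```text
time_s: 23.73
ee_pos: [0.5237, -0.3882, 0.0697]
orientation: [[0.704, -0.71, -0.0], [-0.71, -0.704, -0.001], [0.0, 0.001, -1.0]]
contact_force: [-5.6, 1.3, 9.3]
opening: 0.0389
t 23.73 now [ 0.5237 -0.3882  0.0697] yaw -45.21 z-axis [-2.e-04 -8.e-04 -1.e+00] open 0.0389 F [-5.6  1.3  9.3]
  turn(tool) [ 9.000e-04 -2.000e-04 -8.066e-01]  shift in current tool [ 0.0008 -0.0014 -0.0073]  shift in final tool [ 0.0016 -0.0004 -0.0073]
[0.44485282 0.88120162 0.14483792]
```

```bash
python3 -m pendant '[[0,[0,0,0],[0,0,0.05]],[0,[0,0,0],[0,0,0.05]],[0,[0,0,0],[0,0,0]],[0,[0,0,0],[0,0,0]]]'; python3 -c "
from h import *
print(r.get_obs()['ft_torque'])"; python3 shot.py w19
```

```text
time_s: 24.07
ee_pos: [0.5244, -0.3892, 0.0704]
orientation: [[0.631, -0.776, 0.002], [-0.776, -0.631, -0.003], [0.004, 0.001, -1.0]]
contact_force: [-3.3, -0.7, 9.2]
opening: 0.0391
[0.06436542 0.55435219 0.64720969]
```

View pics/w19.png

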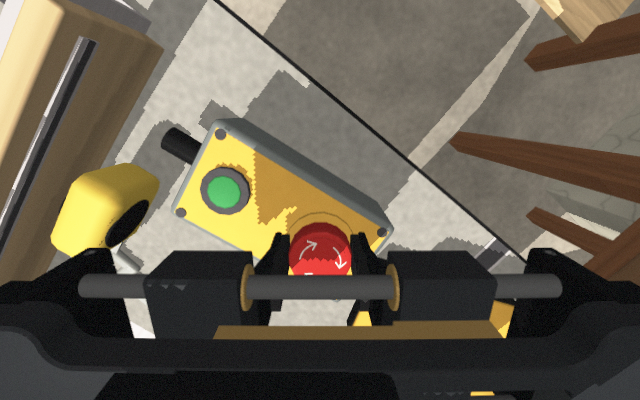

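Torque rose to 0.65 N m at the head's end stop, and the arrows turned with the gripper. I let go.

```bash
python3 -m pendant '[[0.065,[0,0,0],[0,0,0]],[0.065,[0,0,0],[0,0,0]],[0.065,[0,0,0],[0,0,0]],[0.065,[0,0,0],[0,0,0]],[0.065,[0,0,0],[0,0,0]],[0.065,[0,0,-0.02],[0,0,0]],[0.065,[0,0,-0.03],[0,0,0]],[0.065,[0,0,-0.04],[0,0,0]],[0.065,[-0.02,0,-0.03],[0,0,0]],[0.065,[-0.03,0,0],[0,0,0]],[0.065,[-0.03,0,0],[0,0,0]],[0.065,[0,0,0],[0,0,0]],[0.065,[0,0,0],[0,0,0]]]'; python3 shot.py w20; python3 - <<'E'
from shot import *
C,im,d=load("w20")
hsv=cv2.cvtColor(im,cv2.COLOR_BGR2HSV)
red=((hsv[...,0]<8)|(hsv[...,0]>172))&(hsv[...,1]>130);red[235:]=0
n,l,s,c=cv2.connectedComponentsWithStats(red.astype(np.uint8))
for k in range(1,n):
    if s[k,4]>100:
        pc=cloud(C,d,l==k); print(s[k],np.median(pc,0).round(4),np.percentile(pc[:,2],[10,90]).round(4))
E
```

```text
time_s: 25.2
ee_pos: [0.4726, -0.3243, 0.1878]
orientation: [[0.631, -0.776, -0.0], [-0.776, -0.631, 0.001], [-0.001, -0.0, -1.0]]
contact_force: [0.0, -0.0, 0.9]
opening: 0.065
[ 299   93   44   45 1413] [ 0.5256 -0.388   0.1001] [0.0988 0.101 ]
```

View pics/w20.png

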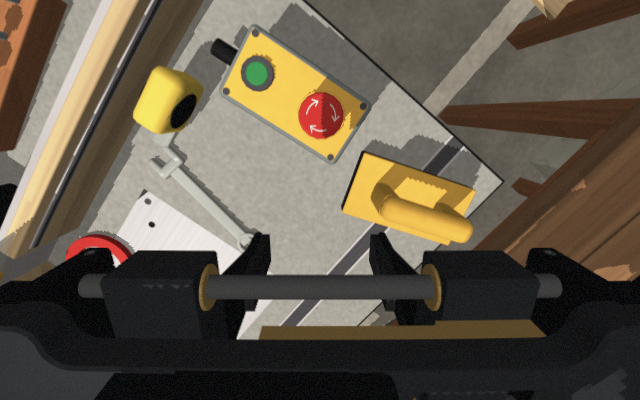

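The stop head at (321,115) now stands at 100 mm against about 91 mm before, so it has sprung up. One last overview before handing in.

```bash
python3 shot.py t21 top
```

```text
(no output)
```

View pics/t21.png

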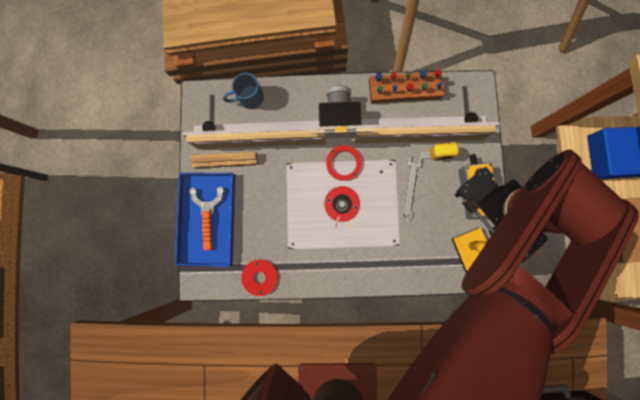

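The overview shows the spanner inside the tray at (208,215) and the ring at (342,204) with its tick turned. The bystanders I can see are where they started, and the arm is clear of everything.

```bash
python3 -c "
from cell import r
print(r.hand_in()); print(r.get_obs()['time_s'])"
```

```text
the job is handed in; nothing more can be done
None
the job is handed in; nothing more can be done
```

The job was handed in at about 25 s of the 61 s allowed. The hand-in gives no verdict, so what follows rests on my own checks.

- **Ring:** Both spanner pins went fully down, with the fork flush on the plate. I turned the ring clockwise until the side force rose to about 30 N at its stop. Seen from above afterwards, its holes had turned from +17.9° to -16.3° (about 0.6 rad), and its white tick points at the red home line.
- **Spanner:** It lies flat and released in the tray, clear of the walls in the wrist, side and top views.
- **Stop:** I gripped the head, pushed it in about 7.5 mm and turned it past 0.8 rad, where the torque rose at its end stop. After I let go, its top stood at 100 mm, up from about 91 mm before, which fits fully up.
- **Bystanders:** None looks moved. In the last top view the arm partly hides the push block and the stop box, but the wrist view just before shows the push block, and it was never touched. I judged this by eye and did not measure it.
- **Disagreements:** The wrist and top cameras differed by about 2 mm in x, within the stated calibration. At the ring's stop the gripper overturned and the handle slipped a degree or two in the grip, so I centred the pins again before lifting out. No check failed.

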